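# Move the metal samples from the queue rack to the spectrometer tray in list order

## Robot

A 6-joint arm with a two-finger parallel gripper is mounted at the origin on a cart in front of the work surface, level with it; the furniture and walls round the work are solid. World frame = base frame: x ahead of the robot, y to its left, z up, the work surface at z = 0. Lengths are in m, angles in rad, forces in N, time in s.
With the tool pointing down it reaches from about 0.225 to 0.875 m from the base axis. Payload 3.4 kg.
Tool frame: the origin (TCP) lies at the centre of the arm's flange, where the gripper is bolted on; the fingertips stand manip.tcp_to_tips ahead of it and the grasp point (between the pads) lies 155 mm ahead of it (manip.tcp_to_tips is the distance from the TCP to the fingertips, in m); z points along the fingers, y is the line along which they close (so a half turn about z gives the same grasp; the last joint's range is limited). The gripper opens to 85 mm and grips with 20 to 120 N. Pads are 22 mm wide; open, the fingers measure 114 mm over their backs; the gripper's body (76 mm by 85 mm) begins 54 mm behind the grasp point. The pads swing forward as they close: fully open they stand 13 mm farther back than shut.
Start: joints at [1.007, 0.276, 1.505, -0, 1.361, -0.121], TCP at [0.246, 0.52, 0.405] pointing down, gripper open.
Joint ranges: [-2.89, 2.89], [-0.75, 2.08], [0.22, 2.7], [-1.18, 4.32], [0.11, 2.71], [-2.7, 2.7]. Speed limits (rad/s): [2.57, 2.57, 3.14, 3.14, 3.14, 3.14].

## Interface

Orientations are given as a unit quaternion [w, x, y, z].
In Python, from rig import sensors, imaging, manip gives the robot as it stands. The module is installed in compiled form; this text tells all that it offers.
- The arm moves only by the tool jog_arm, never from a script. Its argument "plan" is a list of rows, each an object of numbers: "dx", "dy", "dz": the shift along the tool's x, y, z in mm; "ax", "ay", "az": the turn, a rotation vector about the tool's x, y, z in units of 6 degrees (1.0 is 6 degrees); "grip": the closure, from 0 (fully open) to 1 (shut). A call has 1 to 20 rows; each row shifts and turns the commanded pose from where the row before left it, along the tool's axes as they then stand; what a row does not reach is not made up. A row lasts 1/12 s, in which the tool goes at most 41.7 mm and 7.16 degrees, less where a joint would pass 70% of its speed; a pose out of reach is approached as far as the arm can. A call is refused whole if a number of a shift passes 41.7 or a number of a turn 1, either way. A call with a gripper value outside its range is refused whole. The fingers move at their own pace and stop on an object; "grip_force" is the grip in N (left out, the last holds). Time passes only in rows, so rows that do not move let the fingers close. It gives the time, the measured TCP pose, the force, the opening and the grip force at its end, in the units of the state.
- sensors.get_state(): the state, without advancing time (a new reading comes with each control period).
- imaging.get_image(name): name is "scene" or "top" or "wrist"; returns a dict with "image" (384x512x3 uint8, red, green, blue), "K" (3x3 intrinsics, pixels), "k1" (the pictures are not rectified: a ray, as slopes to the right and down, at radius r is drawn at 1 + k1 r^2 times it, then the intrinsics apply), "extrinsics" (4x4, takes a point from world to camera coordinates). Camera axes: x right, y up, looking along -z (the intrinsics and any distortion apply to the point x, -y, -z); pixel columns grow to the right and rows downward; lengths in m; the calibration is good to about 2 mm. A picture is of the moment at which its call begins. There is no depth.
- manip.sign_off(): hands the job in; it is judged then, once.
The state is a dict: "clock": time; "qpos": joint angles; "qd": joint speeds; "effort": joint torques, N m; "position": TCP position; "ee_rot": TCP orientation; "contact_force": force on the tool from outside, world axes, zero at the start; "moment": the same for the moment, N m; "width": finger opening in m; "gripper_force": force on a finger pad.
Only numpy, scipy, OpenCV 4.12 (cv2) and the standard library are available. Lean on these libraries where they do the work, as an engineer would, in place of code of your own. Each camera call takes 0.05 s, during which the arm holds its last target. There are 200 camera calls.

## Task

Move the four metal samples from the wooden rack to the empty aluminium spectrometer tray, keeping their order: each goes into the pocket with the same number, and in both racks the pockets are numbered from the handle, the first one next to it. Results are booked by pocket number, so transfer them strictly in turn, one at a time straight from rack to tray, starting with the first, never laying one down on the bench, and seat each upright on the floor of its pocket. Leave the loupe, the grease tin and the small jar beside the racks where they are.

Things in the scene. Friction and masses are not known exactly. Their poses are not given: they have to be found in the camera images.
- tall_sample_mid (a point): the tallest sample: round, 34 mm across, 45 mm high, bare grey metal, stands upright, loose. The point is its centre, half-way up; z is its axis, up.
- middle_sample_mid (a point): the sample of middle height: round, 36 mm across, 28 mm high, bare grey metal, stands upright, loose. The point is its centre, half-way up; z is its axis, up.
- flat_sample_mid (a point): the flat disc sample: round, 38 mm across, 16 mm high (10 mm stand out of a pocket), bare grey metal, stands upright, loose. The point is its centre, half-way up; z is its axis, up.
- block_sample_mid (a point): the rectangular block sample: 24 mm (its x) by 40 mm (its y), 25 mm high, bare grey metal, stands upright, loose. The point is its centre, half-way up; z is its axis, up. In the rack its 40 mm length lies along the row, within about 0.15 rad.
- queue_rack: wooden rack with a dark bow handle at one end, fixed to the bench; at the start a sample in each of its 4 pockets, up to 3 mm off centre, in any order. 64 x 252 mm, top face 14 mm high. Origin under the middle of the row, at bench level; y runs along the row to the handle (at y = +127 mm, 52 mm wide, top 42 mm high), z up. Pockets 1 to 4 are centred at y = +84, +28, -28, -84 mm, x = 0; floors 8 mm high.
- instrument_tray: bare aluminium tray of the same pattern, sizes and axes as the wooden rack, fixed, empty at the start. Pockets are square, 50 x 50 mm, 6 mm deep, with a small lead-in bevel and 6 mm ribs between them: pocket 1, next to the handle, is centred at y = +84 mm, then +28, -28 and -84 mm, x = 0. Pocket floors are 8 mm, the top face 14 mm above the bench; y points to the handle.
- loupe_mid (a point): bystander: black loupe with a white band, 36 mm across, 26 mm high, loose, standing beside the wooden rack about 0.11 m from its middle line. The point is its centre.
- grease_tin_mid (a point): bystander: flat round tin with a green lid, 54 mm across, 20 mm high, loose, standing beside the aluminium tray about 0.11 m from its middle line. The point is its centre.
- small_jar_mid (a point): bystander: small white jar, 45 mm across, 24 mm high, loose, standing beside the aluminium tray, on the other side from the tin. The point is its centre.

How it is judged:
By the outcome, as a careful person would: the job done as asked, in the order asked, and still so for the second after the job is handed in, with the robot touching nothing.
It also fails if it takes over 109 s, if anything falls off the work surface, if the arm or the gripper's body presses on something with over 40 N, if the wrist force passes 120 N, or if a joint passes its speed limit or range.

## Working session

There is one attempt and no reset: what is moved stays moved. The work goes in short steps, Python scripts to look and compute and a tool call to move; the robot and the scene stay as the last step left them, time stands still between calls to the robot, and variables do not carry over. Pictures are saved under pics/ and viewed, at most 14 in all, crops included, and the job is handed in when it is done.

Besides the shell and the picture viewer there is one more tool, called by a JSON object that holds its "fn" and its "kwargs". jog_arm: Moves the arm, as the interface text tells. Its arguments: {"type":"object","properties":{"plan":{"type":"array"},"grip_force":{"type":"number"}},"required":["plan"]}

```bash
mkdir -p pics; python3 - <<'E'
from rig import sensors, imaging, manip
import cv2,numpy as np
s=sensors.get_state();print(s, manip.tcp_to_tips)
for n in ["scene","top","wrist"]:
    d=imaging.get_image(n);cv2.imwrite(f"pics/{n}0.png",d["image"][:,:,::-1])
    print(n,d["K"].tolist(),d["k1"],np.round(d["extrinsics"],4).tolist())
E
```

```text
{'clock': 0.0, 'qpos': array([ 1.00702496e+00,  2.76585092e-01,  1.50615105e+00,  3.05719192e-06,
        1.36068312e+00, -1.21013556e-01]), 'qd': array([-0.0005273 ,  0.00022321, -0.00066576,  0.0008171 , -0.00237476,
       -0.00085866]), 'effort': array([-1.30938904e-03, -4.16787279e+01, -2.45805860e+01, -2.38724979e-04,
        1.11536868e-02, -8.03194524e-06]), 'position': array([0.24624292, 0.51936365, 0.40383792]), 'ee_rot': array([-3.08042324e-04,  2.19575308e-01,  9.75595126e-01, -8.59789230e-04]), 'contact_force': array([ 0.76666883, -0.13054623, -0.51036362]), 'moment': array([ 0.01710104, -0.01889665,  0.03404821]), 'gripper_force': 0.0, 'width': 0.08540222815965057} 0.1734
scene [[410.4087738374639, 0.0, 255.79415424151819], [0.0, 410.4087738374639, 190.8431600587884], [0.0, 0.0, 1.0]] -0.002259998299981653 [[0.4718, -0.8817, 0.0062, -0.3431], [0.5499, 0.2998, 0.7796, -0.2964], [-0.6892, -0.3644, 0.6263, -0.556], [0.0, 0.0, 0.0, 1.0]]
top [[402.11370444999767, 0.0, 264.04913760268687], [0.0, 402.11370444999767, 191.06334483865615], [0.0, 0.0, 1.0]] -0.10779945177889803 [[-0.2172, -0.9761, -0.006, -0.0057], [0.9535, -0.2134, 0.2127, -0.5545], [-0.2089, 0.0405, 0.9771, -0.8629], [0.0, 0.0, 0.0, 1.0]]
wrist [[283.59964853352216, 0.0, 261.29031145535527], [0.0, 283.59964853352216, 190.78832928741582], [0.0, 0.0, 1.0]] -0.05706353809286306 [[0.4271, 0.9042, -0.0014, -0.5749], [-0.8586, 0.405, -0.3143, 0.0426], [-0.2836, 0.1355, 0.9493, -0.3798], [0.0, 0.0, 0.0, 1.0]]
```

View pics/top0.png

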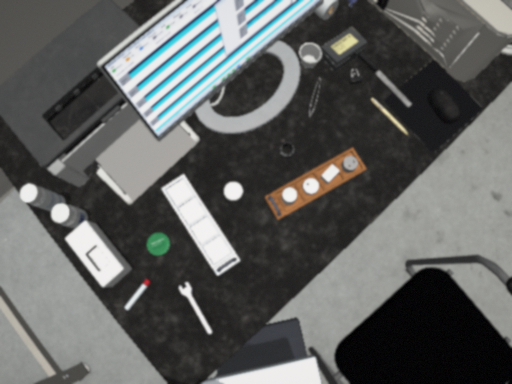

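View pics/scene0.png

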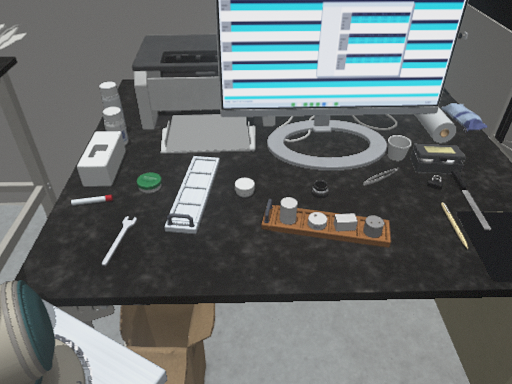

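The top view shows the tray at about (200,223), with its handle at (228,265). The wooden rack is at about (316,183), handle at its left end near (272,203). Samples from the handle: round tall (290,195), flat (311,185), block (331,173), middle (350,163). The scene view agrees on the order: (288,210), (317,219), (345,222), (374,226).

```bash
cat > h.py <<'E'
import cv2,numpy as np
from rig import sensors, imaging, manip
def cam(n):
    d=imaging.get_image(n); d["bgr"]=np.ascontiguousarray(d["image"][:,:,::-1]); return d
def rays(d,px):
    u=(np.asarray(px,float).reshape(-1,2)-d["K"][:2,2])/d["K"][[0,1],[0,1]]
    s=u.copy()
    for _ in range(20): s=u/(1+d["k1"]*(s**2).sum(1,keepdims=True))
    v=np.c_[s[:,0],-s[:,1],-np.ones(len(s))]
    E=d["extrinsics"]; R=E[:3,:3]
    return -R.T@E[:3,3], v@R
def cast(d,px,z):
    c,v=rays(d,px); return c+v*((z-c[2])/v[:,2:])
def proj(d,P):
    p=np.asarray(P,float).reshape(-1,3)@d["extrinsics"][:3,:3].T+d["extrinsics"][:3,3]
    s=np.c_[p[:,0],-p[:,1]]/-p[:,2:]
    s=s*(1+d["k1"]*(s**2).sum(1,keepdims=True))
    return s*d["K"][[0,1],[0,1]]+d["K"][:2,2]
def big(m):
    c,_=cv2.findContours(m.astype(np.uint8),cv2.RETR_EXTERNAL,cv2.CHAIN_APPROX_NONE)
    return max(c,key=cv2.contourArea)
def rect(d,c,z):
    P=cast(d,c.reshape(-1,2),z)
    return cv2.minAreaRect((P[:,:2]*1000).astype(np.float32))
E
python3 - <<'E'
from h import *
d=cam("top");print(rays(d,[[0,0]])[0])
h=cv2.cvtColor(d["bgr"],cv2.COLOR_BGR2HSV)
w=cv2.inRange(h,(5,90,60),(20,255,255)); w[:, :250]=0;w[:140]=0;w[230:]=0
w=cv2.morphologyEx(w,cv2.MORPH_CLOSE,np.ones((9,9)))
print("wood",rect(d,big(w),.014))
t=cv2.inRange(h,(0,0,150),(180,60,255)); t[:,:155]=0;t[:,245:]=0;t[:172]=0;t[280:]=0;t[170:205,218:]=0
t=cv2.morphologyEx(t,cv2.MORPH_CLOSE,np.ones((7,7)))
print("tray",rect(d,big(t),.014))
for n,p,z in [("hd",(227,265),.042),("hdw",(272,203),.042),("tall",(290,195),.053),("flat",(311,185),.024),("blk",(331,173),.033),("mid",(350,163),.036),("tin",(158,243),.02),("jar",(233,191),.024),("loupe",(288,149),.026)]: print(n,cast(d,p,z).round(3))
a=cv2.resize(d["bgr"][130:290,140:380],None,fx=3.2,fy=3.2,interpolation=cv2.INTER_CUBIC);cv2.imwrite("pics/topc.png",a)
E
```

```text
[ 0.34720729 -0.08893883  0.96106091]
wood ((543.5982666015625, -255.19924926757812), (70.78689575195312, 258.2134094238281), 17.14790153503418)
tray ((506.7379455566406, 38.88829040527344), (253.51913452148438, 66.32291412353516), 21.78423309326172)
hd [[ 0.395 -0.008  0.042]]
hdw [[ 0.512 -0.139  0.042]]
tall [[ 0.519 -0.183  0.053]]
flat [[ 0.538 -0.241  0.024]]
blk [[ 0.554 -0.293  0.033]]
mid [[ 0.567 -0.344  0.036]]
tin [[0.481 0.143 0.02 ]]
jar [[ 0.564 -0.055  0.024]]
loupe [[ 0.637 -0.208  0.026]]
```

View pics/topc.png

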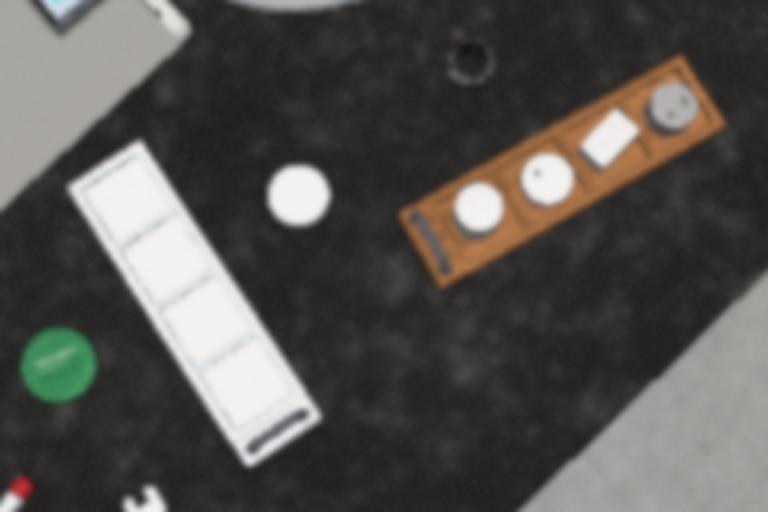

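View pics/wrist0.png

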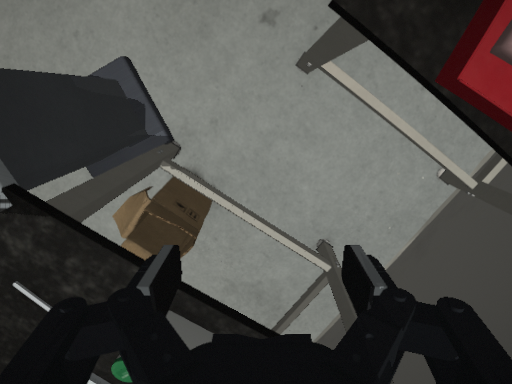

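The crop shows the wooden rack's dark handle at its lower-left end and the tray's handle at its bottom end. The samples from the wooden handle are tall, flat, block and middle. The wrist view looks at the floor for now. Next I'll move over the wooden rack for a close look.

```bash
cat >> h.py <<'E'
from scipy.spatial.transform import Rotation as Ro
def pose():
    s=sensors.get_state(); q=s["ee_rot"]; return s,np.asarray(s["position"]),Ro.from_quat(np.r_[q[1:],q[0]])
def go(xyz,yaw):
    """yaw (deg): world angle of tool y, tool down. Prints tool turn in 6-deg units and the shift in mm after the turn, and before it"""
    s,p,R=pose(); a=np.radians(yaw); y=[np.cos(a),np.sin(a),0]; z=[0,0,-1.]
    T=Ro.from_matrix(np.c_[np.cross(y,z),y,z])
    print("turn",(np.degrees((R.inv()*T).as_rotvec())/6).round(2),"shift after",(T.inv().apply(xyz-p)*1e3).round(1),"shift before",(R.inv().apply(xyz-p)*1e3).round(1))
E
python3 - <<'E'
from h import *
d=cam("wrist");s,p,R=pose();c=rays(d,[[0,0]])[0]
E=d["extrinsics"][:3,:3];print("cam in tool",R.inv().apply(c-p),"look",R.inv().apply(-E[2]))
a=np.radians(17.15);
go(np.array([.50,-.24,.40]),17.15)
E
```

```text
cam in tool [0.07971584 0.00049633 0.03098576] look [-3.14417410e-01  3.81367694e-04  9.49284755e-01]
turn [-0.01  0.    7.91] shift after [-800.5   18.4    4.3] shift before [-554.6 -577.6    4.7]
```

```bash
python3 - <<'E'
from h import *
go(np.array([.5536,-.2875,.39]),17.15)
E
```

```text
turn [-0.01  0.    7.91] shift after [-861.7   55.7   14.3] shift before [-623.4 -597.5   14.7]
```

{"fn": "jog_arm", "kwargs": {"plan": [{"az":0.99},{"az":0.99},{"az":0.99},{"az":0.99},{"az":0.99},{"az":0.99},{"az":0.99},{"az":0.98},{"dx":-40,"dy":2.5},{"dx":-40,"dy":2.5},{"dx":-40,"dy":2.5},{"dx":-40,"dy":2.5},{"dx":-40,"dy":2.5},{"dx":-40,"dy":2.5},{"dx":-40,"dy":2.5},{"dx":-40,"dy":2.5},{"dx":-40,"dy":2.5},{"dx":-40,"dy":2.5},{"dx":-40,"dy":2.5},{"dx":-40,"dy":2.5}]}}

```text
$.plan[0]: bad value
```

{"fn": "jog_arm", "kwargs": {"plan": [{"dx":-40,"dy":2.5},{"dx":-40,"dy":2.5},{"dx":-40,"dy":2.5},{"dx":-40,"dy":2.5},{"dx":-40,"dy":2.5},{"dx":-40,"dy":2.5},{"dx":-40,"dy":2.5},{"dx":-40,"dy":2.5},{"dx":-40,"dy":2.5},{"dx":-20,"dy":2.5},{},{},{}]}}

```text
$.plan[0]: bad value
```

```bash
python3 - <<'E'
from h import *
go(np.array([.5536,-.2875,.39]),17.15)
d=cam("wrist");cv2.imwrite("pics/w1.png",d["bgr"]);np.save("w1.npy",d,allow_pickle=True)
E
```

```text
turn [-0.01  0.    7.91] shift after [-861.7   55.7   14.3] shift before [-623.4 -597.5   14.7]
```

View pics/w1.png

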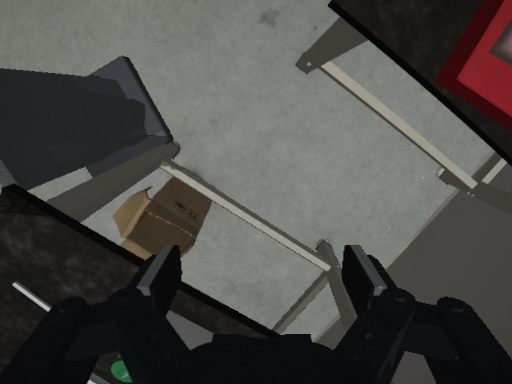

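The call was refused and the picture is unchanged. I'll try one row with every key given.

{"fn": "jog_arm", "kwargs": {"plan": [{"dx":0,"dy":0,"dz":0,"ax":0,"ay":0,"az":0.99,"grip":0}]}}

```text
clock: 0.38
position: [0.2464, 0.5195, 0.4045]
ee_rot: [-0.0, 0.271, 0.963, -0.0]
contact_force: [-0.2, 1.0, -0.3]
width: 0.0854
gripper_force: 0.0
```

{"fn": "jog_arm", "kwargs": {"plan": [{"dx":0,"dy":0,"dz":0,"ax":0,"ay":0,"az":0.99,"grip":0},{"dx":0,"dy":0,"dz":0,"ax":0,"ay":0,"az":0.99,"grip":0},{"dx":0,"dy":0,"dz":0,"ax":0,"ay":0,"az":0.99,"grip":0},{"dx":0,"dy":0,"dz":0,"ax":0,"ay":0,"az":0.99,"grip":0},{"dx":0,"dy":0,"dz":0,"ax":0,"ay":0,"az":0.99,"grip":0},{"dx":0,"dy":0,"dz":0,"ax":0,"ay":0,"az":0.99,"grip":0},{"dx":0,"dy":0,"dz":0,"ax":0,"ay":0,"az":0.98,"grip":0},{"dx":-40,"dy":2.5,"dz":0,"ax":0,"ay":0,"az":0,"grip":0},{"dx":-40,"dy":2.5,"dz":0,"ax":0,"ay":0,"az":0,"grip":0},{"dx":-40,"dy":2.5,"dz":0,"ax":0,"ay":0,"az":0,"grip":0},{"dx":-40,"dy":2.5,"dz":0,"ax":0,"ay":0,"az":0,"grip":0},{"dx":-40,"dy":2.5,"dz":0,"ax":0,"ay":0,"az":0,"grip":0},{"dx":-40,"dy":2.5,"dz":0,"ax":0,"ay":0,"az":0,"grip":0},{"dx":-40,"dy":2.5,"dz":0,"ax":0,"ay":0,"az":0,"grip":0},{"dx":-40,"dy":2.5,"dz":0,"ax":0,"ay":0,"az":0,"grip":0},{"dx":-40,"dy":2.5,"dz":0,"ax":0,"ay":0,"az":0,"grip":0},{"dx":-40,"dy":2.5,"dz":0,"ax":0,"ay":0,"az":0,"grip":0},{"dx":-40,"dy":2.5,"dz":0,"ax":0,"ay":0,"az":0,"grip":0}]}}

```text
clock: 1.88
position: [0.4026, 0.1054, 0.405]
ee_rot: [0.0, 0.594, 0.805, 0.0]
contact_force: [0.0, 1.0, -0.4]
width: 0.0859
gripper_force: 0.0
```

{"fn": "jog_arm", "kwargs": {"plan": [{"dx":-40,"dy":2.5,"dz":0,"ax":0,"ay":0,"az":0,"grip":0},{"dx":-40,"dy":2.5,"dz":0,"ax":0,"ay":0,"az":0,"grip":0},{"dx":-40,"dy":2.5,"dz":0,"ax":0,"ay":0,"az":0,"grip":0},{"dx":-40,"dy":2.5,"dz":0,"ax":0,"ay":0,"az":0,"grip":0},{"dx":-40,"dy":2.5,"dz":0,"ax":0,"ay":0,"az":0,"grip":0},{"dx":-40,"dy":2.5,"dz":0,"ax":0,"ay":0,"az":0,"grip":0},{"dx":-40,"dy":2.5,"dz":0,"ax":0,"ay":0,"az":0,"grip":0},{"dx":-40,"dy":2.5,"dz":0,"ax":0,"ay":0,"az":0,"grip":0},{"dx":-40,"dy":2.5,"dz":0,"ax":0,"ay":0,"az":0,"grip":0},{"dx":-40,"dy":2.5,"dz":0,"ax":0,"ay":0,"az":0,"grip":0},{"dx":-20,"dy":2.5,"dz":0,"ax":0,"ay":0,"az":0,"grip":0},{"dx":0,"dy":0,"dz":0,"ax":0,"ay":0,"az":0,"grip":0},{"dx":0,"dy":0,"dz":0,"ax":0,"ay":0,"az":0,"grip":0}]}}

```text
clock: 2.97
position: [0.5529, -0.287, 0.4038]
ee_rot: [-0.001, 0.594, 0.804, 0.0]
contact_force: [-0.3, 0.0, -1.2]
width: 0.0856
gripper_force: 0.0
```

```bash
python3 - <<'E'
from h import *
go(np.array([.5536,-.2875,.39]),17.15)
d=cam("wrist");cv2.imwrite("pics/w2.png",d["bgr"]);np.save("w1.npy",d,allow_pickle=True)
E
```

```text
turn [-0.01 -0.02 -0.01] shift after [-0.6  0.5 13.8] shift before [-0.7  0.5 13.8]
```

View pics/w2.png

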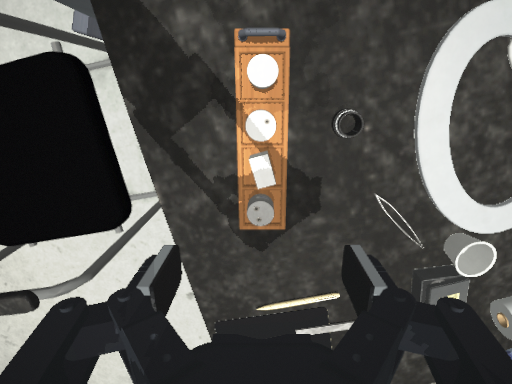

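The wrist view shows the rack upright in the picture, handle at (262,33). Below it are the tall sample (262,70), flat (260,125), block (262,168) and middle (260,210). The loupe is at (349,123).

```bash
python3 - <<'E'
from h import *
d=np.load("w1.npy",allow_pickle=True).item(); b=d["bgr"]; h=cv2.cvtColor(b,cv2.COLOR_BGR2HSV)
w=cv2.inRange(h,(5,90,60),(20,255,255)); w[:,:220]=0;w[:,300:]=0;w[245:]=0
w=cv2.morphologyEx(w,cv2.MORPH_OPEN,np.ones((3,3)))
c=np.argwhere(w)[:,::-1]
box=cv2.convexHull(c); r=rect(d,box,.014);print("wood",r,cv2.boundingRect(c.astype(np.int32)))
ang=np.radians(r[2]+(90 if r[1][0]<r[1][1] else 0)); yd=np.array([np.cos(ang),np.sin(ang)]); yd*=np.sign(yd[1]); xd=np.array([yd[1],-yd[0]])
print("ydir deg",np.degrees(np.arctan2(yd[1],yd[0])))
for n,(u,v),z,lo in [("tall",(262,70),.053,190),("flat",(260,125),.024,190),("blk",(262,168),.033,170),("mid",(260,210),.036,90)]:
    m=np.zeros(b.shape[:2],np.uint8); g=cv2.inRange(h,(0,0,lo),(180,70,255))
    g[:v-26]=0;g[v+26:]=0;g[:,:u-26]=0;g[:,u+26:]=0
    k=big(g); R=rect(d,k,z); e=np.array(R[0])-r[0]
    print(n,"ctr",np.round(R[0],1),"size",np.round(R[1],1),"ang",round(R[2],1),"rack xy",(e@xd).round(1),(e@yd).round(1), "px",cv2.boundingRect(k))
print("handle",cast(d,(262,33),.042))
E
```

```text
wood ((544.8947143554688, -256.1812744140625), (65.36296081542969, 251.68057250976562), 17.184341430664062) (234, 28, 56, 202)
ydir deg 107.18434143066406
tall ctr [ 523.1 -182.5] size [32.7 31.7] ang 17.1 rack xy 0.9 76.8 px (247, 54, 32, 33)
flat ctr [ 538.7 -240.9] size [35.2 36.9] ang 17.2 rack xy -1.4 16.4 px (246, 110, 30, 32)
blk ctr [ 556.6 -292.6] size [24.3 40.7] ang 33.2 rack xy 0.5 -38.3 px (249, 154, 27, 35)
mid ctr [ 568.8 -340.9] size [33.6 42.7] ang 17.2 rack xy -2.1 -88.0 px (247, 194, 27, 32)
handle [[ 0.51132664 -0.14631435  0.042     ]]
```

```bash
python3 - <<'E'
from h import *
go(np.array([.523,-.184,.192]),17.2)
E
```

```text
turn [-0.01 -0.02 -0.01] shift after [106.    1.8 212.1] shift before [105.6   1.9 212.3]
```

{"fn": "jog_arm", "kwargs": {"plan": [{"dx":35.3,"dy":0.6,"dz":30,"ax":0,"ay":0,"az":0,"grip":0},{"dx":35.3,"dy":0.6,"dz":30,"ax":0,"ay":0,"az":0,"grip":0},{"dx":35.3,"dy":0.6,"dz":30,"ax":0,"ay":0,"az":0,"grip":0},{"dx":0,"dy":0,"dz":35,"ax":0,"ay":0,"az":0,"grip":0},{"dx":0,"dy":0,"dz":35,"ax":0,"ay":0,"az":0,"grip":0},{"dx":0,"dy":0,"dz":20,"ax":0,"ay":0,"az":0,"grip":0},{"dx":0,"dy":0,"dz":20,"ax":0,"ay":0,"az":0,"grip":0},{"dx":0,"dy":0,"dz":12,"ax":0,"ay":0,"az":0,"grip":0},{"dx":0,"dy":0,"dz":0,"ax":0,"ay":0,"az":0,"grip":0},{"dx":0,"dy":0,"dz":0,"ax":0,"ay":0,"az":0,"grip":0}], "grip_force": 60}}

```text
clock: 3.85
position: [0.5258, -0.1931, 0.2019]
ee_rot: [-0.001, 0.593, 0.805, 0.0]
contact_force: [0.1, 0.0, 0.4]
width: 0.0855
gripper_force: 0.0
```

{"fn": "jog_arm", "kwargs": {"plan": [{"dx":0,"dy":0,"dz":0,"ax":0,"ay":0,"az":0,"grip":1},{"dx":0,"dy":0,"dz":0,"ax":0,"ay":0,"az":0,"grip":1},{"dx":0,"dy":0,"dz":0,"ax":0,"ay":0,"az":0,"grip":1},{"dx":0,"dy":0,"dz":0,"ax":0,"ay":0,"az":0,"grip":1},{"dx":0,"dy":0,"dz":0,"ax":0,"ay":0,"az":0,"grip":1},{"dx":0,"dy":0,"dz":0,"ax":0,"ay":0,"az":0,"grip":1},{"dx":0,"dy":0,"dz":0,"ax":0,"ay":0,"az":0,"grip":1},{"dx":0,"dy":0,"dz":0,"ax":0,"ay":0,"az":0,"grip":1}]}}

```text
clock: 4.52
position: [0.5264, -0.1946, 0.2029]
ee_rot: [0.001, 0.594, 0.805, 0.0]
contact_force: [-0.7, -0.1, 5.7]
width: 0.0311
gripper_force: 58.4
```

{"fn": "jog_arm", "kwargs": {"plan": [{"dx":0,"dy":0,"dz":0,"ax":0,"ay":0,"az":0,"grip":0},{"dx":0,"dy":0,"dz":0,"ax":0,"ay":0,"az":0,"grip":0},{"dx":0,"dy":0,"dz":0,"ax":0,"ay":0,"az":0,"grip":0},{"dx":0,"dy":0,"dz":0,"ax":0,"ay":0,"az":0,"grip":0},{"dx":0,"dy":0,"dz":0,"ax":0,"ay":0,"az":0,"grip":0},{"dx":0,"dy":0,"dz":0,"ax":0,"ay":0,"az":0,"grip":0}]}}

```text
clock: 5.02
position: [0.5262, -0.1944, 0.2016]
ee_rot: [-0.0, 0.594, 0.805, 0.0]
contact_force: [-0.1, -0.2, 0.7]
width: 0.0855
gripper_force: 0.0
```

```bash
python3 - <<'E'
from h import *
print(sensors.get_state()["width"])
go(np.array([.523,-.185,.192]),17.2)
d=cam("wrist");cv2.imwrite("pics/w3.png",d["bgr"])
for P in [(.523,-.184,.053),(.5233,-.1865,.014)]: print(proj(d,P))
E
```

```text
0.0854990557043479
turn [-0.   -0.   -0.01] shift after [ 9.9 -0.3  9.6] shift before [ 9.9 -0.3  9.6]
[[258.24221873 252.41241341]]
[[258.21992653 222.54470035]]
```

View pics/w3.png

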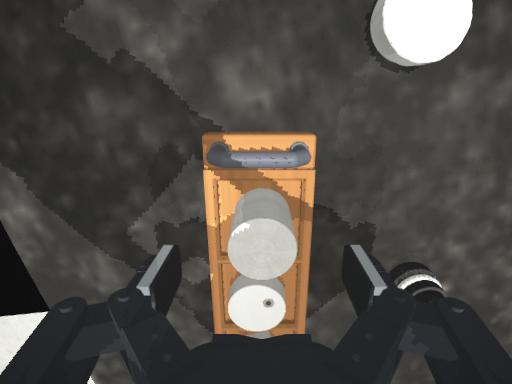

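The picture shows the tall sample still standing in its pocket, its top centred near (262,245). The flat disc is below it at (257,303). I'll correct the offset and grip again.

```bash
python3 - <<'E'
from h import *
d=cam("wrist");h=cv2.cvtColor(d["bgr"],cv2.COLOR_BGR2HSV)
P=cast(d,[(262,245),(228,245),(297,245),(262,279)],.053);print(P.round(4), cast(d,[(257,303)],.024).round(4), cast(d,[(203,134),(316,134)],.014).round(4))
E
```

```text
[[ 0.5235 -0.1797  0.053 ]
 [ 0.5083 -0.1845  0.053 ]
 [ 0.5392 -0.1748  0.053 ]
 [ 0.5291 -0.1977  0.053 ]] [[ 0.5377 -0.2358  0.024 ]] [[ 0.4788 -0.1448  0.014 ]
 [ 0.538  -0.1264  0.014 ]]
```

{"fn": "jog_arm", "kwargs": {"plan": [{"dx":10,"dy":0,"dz":0,"ax":0,"ay":0,"az":0,"grip":0},{"dx":0,"dy":0,"dz":10,"ax":0,"ay":0,"az":0,"grip":0},{"dx":0,"dy":0,"dz":0,"ax":0,"ay":0,"az":0,"grip":0},{"dx":0,"dy":0,"dz":0,"ax":0,"ay":0,"az":0,"grip":0}]}}

```text
clock: 5.45
position: [0.5228, -0.1843, 0.1909]
ee_rot: [-0.001, 0.593, 0.805, -0.0]
contact_force: [-0.6, -0.2, 0.6]
width: 0.0852
gripper_force: 0.0
```

{"fn": "jog_arm", "kwargs": {"plan": [{"dx":2,"dy":0,"dz":0,"ax":0,"ay":0,"az":0,"grip":0.2},{"dx":0,"dy":0,"dz":0,"ax":0,"ay":0,"az":0,"grip":1},{"dx":0,"dy":0,"dz":0,"ax":0,"ay":0,"az":0,"grip":1},{"dx":0,"dy":0,"dz":0,"ax":0,"ay":0,"az":0,"grip":1},{"dx":0,"dy":0,"dz":0,"ax":0,"ay":0,"az":0,"grip":1},{"dx":0,"dy":0,"dz":0,"ax":0,"ay":0,"az":0,"grip":1},{"dx":0,"dy":0,"dz":0,"ax":0,"ay":0,"az":0,"grip":1},{"dx":0,"dy":0,"dz":0,"ax":0,"ay":0,"az":0,"grip":1}]}}

```text
clock: 6.12
position: [0.5229, -0.1831, 0.1921]
ee_rot: [0.0, 0.594, 0.805, 0.0]
contact_force: [0.3, 1.1, 2.5]
width: 0.0327
gripper_force: 59.5
```

{"fn": "jog_arm", "kwargs": {"plan": [{"dx":0,"dy":0,"dz":-10,"ax":0,"ay":0,"az":0,"grip":1},{"dx":0,"dy":0,"dz":-20,"ax":0,"ay":0,"az":0,"grip":1},{"dx":0,"dy":0,"dz":-30,"ax":0,"ay":0,"az":0,"grip":1},{"dx":0,"dy":0,"dz":-30,"ax":0,"ay":0,"az":0,"grip":1},{"dx":0,"dy":0,"dz":0,"ax":0,"ay":0,"az":0,"grip":1},{"dx":0,"dy":0,"dz":0,"ax":0,"ay":0,"az":0,"grip":1}]}}

```text
clock: 6.62
position: [0.5229, -0.1831, 0.2834]
ee_rot: [0.002, 0.594, 0.805, 0.0]
contact_force: [-0.7, 0.0, -2.6]
width: 0.0328
gripper_force: 60.0
```

```bash
python3 - <<'E'
from h import *
s=sensors.get_state();print(s["position"],s["width"],s["gripper_force"],s["contact_force"])
O=np.array([.5169,.0430]);yd=-np.array([np.cos(np.radians(21.8)),np.sin(np.radians(21.8))])
for i,y in enumerate([.084,.028,-.028,-.084]): print(i+1,(O+y*yd).round(4))
d=cam("wrist");cv2.imwrite("pics/w4.png",d["bgr"])
p1=O+.084*yd
go(np.r_[p1-.10*np.array([0,1]),.30],111.8)
E
```

```text
[ 0.52288622 -0.1830612   0.28335117] 0.032801632468262995 59.96403157711029 [-0.74148874  0.02866227 -2.59558926]
1 [0.4389 0.0118]
2 [0.4909 0.0326]
3 [0.5429 0.0534]
4 [0.5949 0.0742]
turn [ 0.000e+00 -1.000e-02 -1.577e+01] shift after [ 42.2 118.7 -18.3] shift before [114.9 -51.7 -18.2]
```

View pics/w4.png

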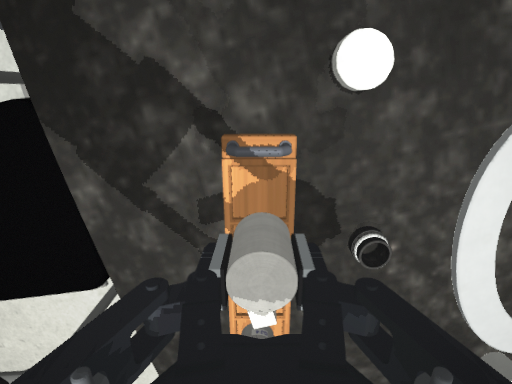

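The tall sample is held upright at (262,265), and pocket 1 of the wooden rack at (260,190) is empty. Next: lift, turn and view the tray.

{"fn": "jog_arm", "kwargs": {"plan": [{"dx":0,"dy":0,"dz":-10,"ax":0,"ay":0,"az":-0.985,"grip":1},{"dx":0,"dy":0,"dz":-10,"ax":0,"ay":0,"az":-0.985,"grip":1},{"dx":0,"dy":0,"dz":-10,"ax":0,"ay":0,"az":-0.985,"grip":1},{"dx":0,"dy":0,"dz":-10,"ax":0,"ay":0,"az":-0.985,"grip":1},{"dx":0,"dy":0,"dz":-10,"ax":0,"ay":0,"az":-0.985,"grip":1},{"dx":0,"dy":0,"dz":-10,"ax":0,"ay":0,"az":-0.985,"grip":1},{"dx":0,"dy":0,"dz":-10,"ax":0,"ay":0,"az":-0.985,"grip":1},{"dx":0,"dy":0,"dz":-10,"ax":0,"ay":0,"az":-0.985,"grip":1},{"dx":0,"dy":0,"dz":-10,"ax":0,"ay":0,"az":-0.985,"grip":1},{"dx":0,"dy":0,"dz":-10,"ax":0,"ay":0,"az":-0.985,"grip":1},{"dx":0,"dy":0,"dz":-10,"ax":0,"ay":0,"az":-0.985,"grip":1},{"dx":0,"dy":0,"dz":-10,"ax":0,"ay":0,"az":-0.985,"grip":1},{"dx":0,"dy":0,"dz":-10,"ax":0,"ay":0,"az":-0.985,"grip":1},{"dx":0,"dy":0,"dz":-10,"ax":0,"ay":0,"az":-0.985,"grip":1},{"dx":0,"dy":0,"dz":-10,"ax":0,"ay":0,"az":-0.985,"grip":1},{"dx":0,"dy":0,"dz":-10,"ax":0,"ay":0,"az":-0.985,"grip":1}]}}

```text
clock: 8.0
position: [0.5223, -0.1828, 0.4395]
ee_rot: [-0.002, -0.191, 0.982, 0.002]
contact_force: [0.8, 0.1, -4.1]
width: 0.0327
gripper_force: 59.8
```

```bash
python3 - <<'E'
from h import *
go(np.array([.5726,.0653,.443]),111.8)
E
```

```text
turn [ 0.04 -0.04  0.04] shift after [-138.9  211.7   -3.5] shift before [-139.7  211.1   -3.1]
```

{"fn": "jog_arm", "kwargs": {"plan": [{"dx":-20,"dy":30.2,"dz":0,"ax":0,"ay":0,"az":0,"grip":1},{"dx":-20,"dy":30.2,"dz":0,"ax":0,"ay":0,"az":0,"grip":1},{"dx":-20,"dy":30.2,"dz":0,"ax":0,"ay":0,"az":0,"grip":1},{"dx":-20,"dy":30.2,"dz":0,"ax":0,"ay":0,"az":0,"grip":1},{"dx":-20,"dy":30.2,"dz":0,"ax":0,"ay":0,"az":0,"grip":1},{"dx":-20,"dy":30.2,"dz":0,"ax":0,"ay":0,"az":0,"grip":1},{"dx":-20,"dy":30.2,"dz":0,"ax":0,"ay":0,"az":0,"grip":1},{"dx":0,"dy":0,"dz":0,"ax":0,"ay":0,"az":0,"grip":1},{"dx":0,"dy":0,"dz":0,"ax":0,"ay":0,"az":0,"grip":1},{"dx":0,"dy":0,"dz":0,"ax":0,"ay":0,"az":0,"grip":1}]}}

```text
clock: 8.83
position: [0.5742, 0.0652, 0.4397]
ee_rot: [-0.002, -0.189, 0.982, -0.0]
contact_force: [0.1, -0.2, -3.9]
width: 0.0324
gripper_force: 60.5
```

```bash
python3 - <<'E'
from h import *
go(np.array([.5726,.0653,.443]),111.8)
d=cam("wrist");np.save("w5.npy",d,allow_pickle=True);cv2.imwrite("pics/w5.png",d["bgr"])
E
```

```text
turn [ 0.01 -0.04 -0.  ] shift after [ 1.5  0.6 -3.3] shift before [ 1.5  0.6 -3.3]
```

View pics/w5.png

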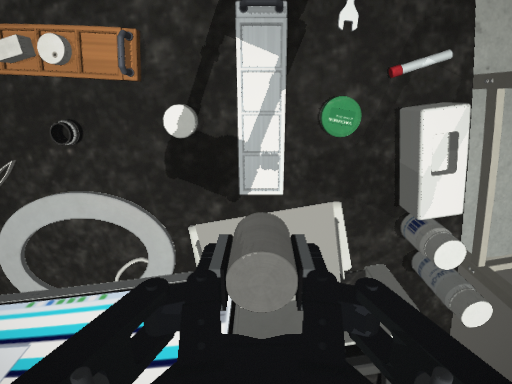

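The tray runs down the middle of the picture from its handle (264,8) to its far edge at row 194, columns 239 to 283. Ribs are near rows 71, 113 and 153. The held sample is at (262,270).

```bash
python3 - <<'E'
from h import *
d=np.load("w5.npy",allow_pickle=True).item(); g=cv2.GaussianBlur(cv2.cvtColor(d["bgr"],cv2.COLOR_BGR2GRAY),(3,3),0).astype(float)
L=[];Rr=[]
for v in range(25,188,4):
    r=np.diff(g[v,225:298]); L.append((225+np.argmax(r[:25])+.5,v)); Rr.append((225+45+np.argmin(r[45:])+.5,v))
L=cast(d,L,.014)[:,:2]*1e3;Rr=cast(d,Rr,.014)[:,:2]*1e3
fs=[]
for P in (L,Rr):
    f=cv2.fitLine(P.astype(np.float32),cv2.DIST_HUBER,0,.5,.01).ravel(); fs.append(f); print(f[:2],"deg",np.degrees(np.arctan2(f[1],f[0])), "med res",np.median(abs((P-f[2:])@[-f[1],f[0]])))
a=np.radians(np.mean([np.degrees(np.arctan(f[1]/f[0])) for f in fs])); yd=-np.array([np.cos(a),np.sin(a)]); xd=np.array([yd[1],-yd[0]])
o=[f[2:]@xd for f in fs]; print("width",o[1]-o[0],"x mid",np.mean(o),"deg",np.degrees(a))
col=g[180:205,250:275].mean(1); ve=180+np.argmin(np.diff(col))+.5
ye=(cast(d,[(261,ve)],.014)[0,:2]*1e3)@yd; ot=ye+115
print("far edge row",ve); O=xd*np.mean(o)+yd*ot; print("O",O)
for v in (71,113,153): print("rib",v,(cast(d,[(261,v)],.014)[0,:2]*1e3)@yd-ot)
for y in (84,28,-28,-84): print((O+y*yd).round(1))
E
```

```text
[0.9282722  0.37190154] deg 21.832935 med res 0.31862841058469055
[0.92853147 0.37125373] deg 21.792957 med res 0.3122108408482128
width 64.360016 x mid -153.05496 deg 21.812946
far edge row 194.5
O [518.56355566  42.68803728]
rib 71 54.56754194931767
rib 113 1.279976761223054
rib 153 -53.35327895356045
[440.6  11.5]
[492.6  32.3]
[544.6  53.1]
[596.5  73.9]
```

```bash
python3 - <<'E'
from h import *
go(np.array([.4400,.0115,.1925]),111.81)
E
```

```text
turn [ 0.01 -0.03 -0.02] shift after [144.3   0.5 247.6] shift before [1.435e+02 1.000e-01 2.481e+02]
```

{"fn": "jog_arm", "kwargs": {"plan": [{"dx":24,"dy":0,"dz":32,"ax":0,"ay":0,"az":0,"grip":1},{"dx":24,"dy":0,"dz":32,"ax":0,"ay":0,"az":0,"grip":1},{"dx":24,"dy":0,"dz":32,"ax":0,"ay":0,"az":0,"grip":1},{"dx":24,"dy":0,"dz":32,"ax":0,"ay":0,"az":0,"grip":1},{"dx":24,"dy":0,"dz":32,"ax":0,"ay":0,"az":0,"grip":1},{"dx":24,"dy":0,"dz":32,"ax":0,"ay":0,"az":0,"grip":1},{"dx":0,"dy":0,"dz":25,"ax":0,"ay":0,"az":0,"grip":1},{"dx":0,"dy":0,"dz":15,"ax":0,"ay":0,"az":0,"grip":1},{"dx":0,"dy":0,"dz":0,"ax":0,"ay":0,"az":0,"grip":1},{"dx":0,"dy":0,"dz":0,"ax":0,"ay":0,"az":0,"grip":1},{"dx":0,"dy":0,"dz":0,"ax":0,"ay":0,"az":0,"grip":1}]}}

```text
clock: 9.8
position: [0.4416, 0.0112, 0.2107]
ee_rot: [0.001, -0.188, 0.982, -0.0]
contact_force: [0.7, -0.1, -2.8]
width: 0.0329
gripper_force: 60.6
```

```bash
python3 - <<'E'
from h import *
go(np.array([.4400,.0115,.1925]),111.81)
E
```

```text
turn [-0.01  0.02 -0.03] shift after [ 1.4  0.9 18.2] shift before [ 1.4  0.9 18.2]
```

{"fn": "jog_arm", "kwargs": {"plan": [{"dx":1,"dy":0.5,"dz":8,"ax":0,"ay":0,"az":0,"grip":1},{"dx":0,"dy":0,"dz":5,"ax":0,"ay":0,"az":0,"grip":1},{"dx":0,"dy":0,"dz":3,"ax":0,"ay":0,"az":0,"grip":1},{"dx":0,"dy":0,"dz":1,"ax":0,"ay":0,"az":0,"grip":1},{"dx":0,"dy":0,"dz":0,"ax":0,"ay":0,"az":0,"grip":1},{"dx":0,"dy":0,"dz":0,"ax":0,"ay":0,"az":0,"grip":1},{"dx":0,"dy":0,"dz":0,"ax":0,"ay":0,"az":0,"grip":1}]}}

```text
clock: 10.38
position: [0.4398, 0.0121, 0.1929]
ee_rot: [0.0, -0.189, 0.982, -0.0]
contact_force: [-0.4, 0.1, -3.2]
width: 0.0323
gripper_force: 60.6
```

{"fn": "jog_arm", "kwargs": {"plan": [{"dx":0,"dy":0,"dz":1,"ax":0,"ay":0,"az":0,"grip":1},{"dx":0,"dy":0,"dz":0.5,"ax":0,"ay":0,"az":0,"grip":1},{"dx":0,"dy":0,"dz":0,"ax":0,"ay":0,"az":0,"grip":1},{"dx":0,"dy":0,"dz":0,"ax":0,"ay":0,"az":0,"grip":1},{"dx":0,"dy":0,"dz":0,"ax":0,"ay":0,"az":0,"grip":1}]}}

```text
clock: 10.8
position: [0.4398, 0.0121, 0.1921]
ee_rot: [0.001, -0.189, 0.982, -0.0]
contact_force: [-1.5, 0.7, 6.5]
width: 0.0327
gripper_force: 61.8
```

{"fn": "jog_arm", "kwargs": {"plan": [{"dx":0,"dy":0,"dz":0,"ax":0,"ay":0,"az":0,"grip":0},{"dx":0,"dy":0,"dz":0,"ax":0,"ay":0,"az":0,"grip":0},{"dx":0,"dy":0,"dz":0,"ax":0,"ay":0,"az":0,"grip":0},{"dx":0,"dy":0,"dz":0,"ax":0,"ay":0,"az":0,"grip":0},{"dx":0,"dy":0,"dz":0,"ax":0,"ay":0,"az":0,"grip":0},{"dx":0,"dy":0,"dz":0,"ax":0,"ay":0,"az":0,"grip":0},{"dx":0,"dy":0,"dz":-20,"ax":0,"ay":0,"az":0,"grip":0},{"dx":0,"dy":0,"dz":-40,"ax":0,"ay":0,"az":0,"grip":0},{"dx":0,"dy":0,"dz":-40,"ax":0,"ay":0,"az":0,"grip":0},{"dx":0,"dy":0,"dz":0,"ax":0,"ay":0,"az":0,"grip":0}]}}

```text
clock: 11.63
position: [0.4423, 0.0118, 0.2976]
ee_rot: [0.007, -0.189, 0.982, -0.002]
contact_force: [1.3, -0.2, -0.7]
width: 0.0854
gripper_force: 0.0
```

```bash
python3 - <<'E'
from h import *
d=cam("wrist");t=cam("scene")
a=d["bgr"];b=cv2.resize(t["bgr"][140:270,80:280],None,fx=2,fy=2);c=np.zeros((384,800,3),np.uint8);c[:,:400]=a[:,60:460];c[:260,400:]=b
cv2.imwrite("pics/w6.png",c)
go(np.array([.5375,-.238,.27]),17.2)
E
```

```text
turn [ 0.02  0.05 15.76] shift after [-267.6   19.1   22.9] shift before [   2.2 -268.3   23.5]
```

View pics/w6.png

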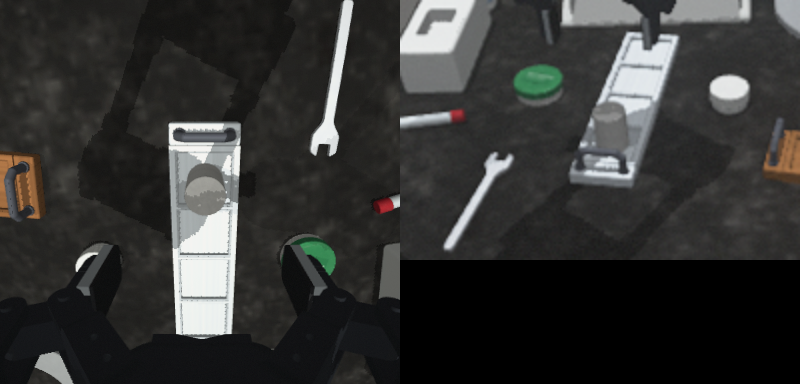

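The picture shows the tall sample standing in tray pocket 1 at (205,188), next to the handle, in both views. Now the flat disc.

{"fn": "jog_arm", "kwargs": {"plan": [{"dx":0,"dy":0,"dz":0,"ax":0,"ay":0,"az":0.985,"grip":0},{"dx":0,"dy":0,"dz":0,"ax":0,"ay":0,"az":0.985,"grip":0},{"dx":0,"dy":0,"dz":0,"ax":0,"ay":0,"az":0.985,"grip":0},{"dx":0,"dy":0,"dz":0,"ax":0,"ay":0,"az":0.985,"grip":0},{"dx":0,"dy":0,"dz":0,"ax":0,"ay":0,"az":0.985,"grip":0},{"dx":0,"dy":0,"dz":0,"ax":0,"ay":0,"az":0.985,"grip":0},{"dx":0,"dy":0,"dz":0,"ax":0,"ay":0,"az":0.985,"grip":0},{"dx":0,"dy":0,"dz":0,"ax":0,"ay":0,"az":0.985,"grip":0},{"dx":0,"dy":0,"dz":0,"ax":0,"ay":0,"az":0.985,"grip":0},{"dx":0,"dy":0,"dz":0,"ax":0,"ay":0,"az":0.985,"grip":0},{"dx":0,"dy":0,"dz":0,"ax":0,"ay":0,"az":0.985,"grip":0},{"dx":0,"dy":0,"dz":0,"ax":0,"ay":0,"az":0.985,"grip":0},{"dx":0,"dy":0,"dz":0,"ax":0,"ay":0,"az":0.985,"grip":0},{"dx":0,"dy":0,"dz":0,"ax":0,"ay":0,"az":0.985,"grip":0},{"dx":0,"dy":0,"dz":0,"ax":0,"ay":0,"az":0.985,"grip":0},{"dx":0,"dy":0,"dz":0,"ax":0,"ay":0,"az":0.985,"grip":0}]}}

```text
clock: 13.07
position: [0.4388, 0.0121, 0.2895]
ee_rot: [-0.002, 0.596, 0.803, -0.001]
contact_force: [0.2, 0.2, -0.1]
width: 0.0856
gripper_force: 0.0
```

{"fn": "jog_arm", "kwargs": {"plan": [{"dx":-38.5,"dy":2.5,"dz":4,"ax":0,"ay":0,"az":0,"grip":0},{"dx":-38.5,"dy":2.5,"dz":4,"ax":0,"ay":0,"az":0,"grip":0},{"dx":-38.5,"dy":2.5,"dz":4,"ax":0,"ay":0,"az":0,"grip":0},{"dx":-38.5,"dy":2.5,"dz":4,"ax":0,"ay":0,"az":0,"grip":0},{"dx":-38.5,"dy":2.5,"dz":4,"ax":0,"ay":0,"az":0,"grip":0},{"dx":-38.5,"dy":2.5,"dz":4,"ax":0,"ay":0,"az":0,"grip":0},{"dx":-38.5,"dy":2.5,"dz":4,"ax":0,"ay":0,"az":0,"grip":0},{"dx":0,"dy":0,"dz":0,"ax":0,"ay":0,"az":0,"grip":0},{"dx":0,"dy":0,"dz":0,"ax":0,"ay":0,"az":0,"grip":0},{"dx":0,"dy":0,"dz":0,"ax":0,"ay":0,"az":0,"grip":0}]}}

```text
clock: 13.9
position: [0.535, -0.2398, 0.2613]
ee_rot: [-0.002, 0.594, 0.804, 0.0]
contact_force: [0.3, 0.9, 0.9]
width: 0.0854
gripper_force: 0.0
```

```bash
python3 - <<'E'
from h import *
go(np.array([.5385,-.240,.189]),17.2)
d=cam("wrist");np.save("w7.npy",d,allow_pickle=True)
cv2.imwrite("pics/w7.png",d["bgr"])
print(proj(d,(.5385,-.240,.024)),proj(d,(.556,-.293,.033)))
E
```

```text
turn [-0.03 -0.04 -0.01] shift after [-1.2  3.3 72.3] shift before [-1.5  3.5 72.3]
[[264.6747005  208.15697415]] [[265.7512909  275.68047322]]
```

View pics/w7.png

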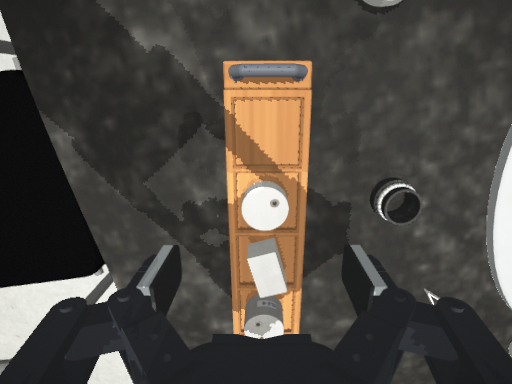

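The flat disc's top is centred at (265,206), within 2 px of the prediction. The block is at (268,272), slightly turned, and the middle sample at (263,320). Pocket 1 is empty.

{"fn": "jog_arm", "kwargs": {"plan": [{"dx":-1.2,"dy":3.3,"dz":30,"ax":0,"ay":0,"az":0,"grip":0},{"dx":0,"dy":0,"dz":25,"ax":0,"ay":0,"az":0,"grip":0},{"dx":0,"dy":0,"dz":15,"ax":0,"ay":0,"az":0,"grip":0},{"dx":0,"dy":0,"dz":2,"ax":0,"ay":0,"az":0,"grip":0},{"dx":0,"dy":0,"dz":0,"ax":0,"ay":0,"az":0,"grip":0},{"dx":0,"dy":0,"dz":0,"ax":0,"ay":0,"az":0,"grip":0},{"dx":0,"dy":0,"dz":0,"ax":0,"ay":0,"az":0,"grip":0}]}}

```text
clock: 14.53
position: [0.5399, -0.2402, 0.1927]
ee_rot: [0.001, 0.593, 0.805, 0.0]
contact_force: [-0.6, 1.0, 0.6]
width: 0.0855
gripper_force: 0.0
```

{"fn": "jog_arm", "kwargs": {"plan": [{"dx":0,"dy":0,"dz":0,"ax":0,"ay":0,"az":0,"grip":1},{"dx":0,"dy":0,"dz":0,"ax":0,"ay":0,"az":0,"grip":1},{"dx":0,"dy":0,"dz":0,"ax":0,"ay":0,"az":0,"grip":1},{"dx":0,"dy":0,"dz":0,"ax":0,"ay":0,"az":0,"grip":1},{"dx":0,"dy":0,"dz":0,"ax":0,"ay":0,"az":0,"grip":1},{"dx":0,"dy":0,"dz":0,"ax":0,"ay":0,"az":0,"grip":1},{"dx":0,"dy":0,"dz":0,"ax":0,"ay":0,"az":0,"grip":1},{"dx":0,"dy":0,"dz":0,"ax":0,"ay":0,"az":0,"grip":1}]}}

```text
clock: 15.2
position: [0.5395, -0.2406, 0.1922]
ee_rot: [0.0, 0.594, 0.805, 0.0]
contact_force: [-2.2, 0.4, 6.0]
width: 0.0344
gripper_force: 59.1
```

{"fn": "jog_arm", "kwargs": {"plan": [{"dx":0,"dy":0,"dz":0,"ax":0,"ay":0,"az":0,"grip":0.2},{"dx":0,"dy":0,"dz":0,"ax":0,"ay":0,"az":0,"grip":0.2},{"dx":0,"dy":0,"dz":0,"ax":0,"ay":0,"az":0,"grip":0.2},{"dx":0,"dy":0,"dz":2,"ax":0,"ay":0,"az":0,"grip":0.2},{"dx":0,"dy":0,"dz":1.5,"ax":0,"ay":0,"az":0,"grip":0.2},{"dx":0,"dy":0,"dz":0,"ax":0,"ay":0,"az":0,"grip":0.2},{"dx":0,"dy":0,"dz":0,"ax":0,"ay":0,"az":0,"grip":0.2}]}}

```text
clock: 15.78
position: [0.5393, -0.2404, 0.1874]
ee_rot: [-0.0, 0.594, 0.805, 0.0]
contact_force: [-0.4, 0.2, -0.0]
width: 0.0684
gripper_force: 0.0
```

{"fn": "jog_arm", "kwargs": {"plan": [{"dx":0,"dy":0,"dz":0,"ax":0,"ay":0,"az":0,"grip":1},{"dx":0,"dy":0,"dz":0,"ax":0,"ay":0,"az":0,"grip":1},{"dx":0,"dy":0,"dz":0,"ax":0,"ay":0,"az":0,"grip":1},{"dx":0,"dy":0,"dz":0,"ax":0,"ay":0,"az":0,"grip":1},{"dx":0,"dy":0,"dz":0,"ax":0,"ay":0,"az":0,"grip":1},{"dx":0,"dy":0,"dz":0,"ax":0,"ay":0,"az":0,"grip":1}]}}

```text
clock: 16.28
position: [0.5395, -0.2404, 0.1883]
ee_rot: [0.0, 0.594, 0.805, 0.0]
contact_force: [-1.9, -0.0, 4.8]
width: 0.035
gripper_force: 59.6
```

{"fn": "jog_arm", "kwargs": {"plan": [{"dx":0,"dy":0,"dz":-5,"ax":0,"ay":0,"az":0,"grip":1},{"dx":0,"dy":0,"dz":-5,"ax":0,"ay":0,"az":0,"grip":1},{"dx":0,"dy":0,"dz":0,"ax":0,"ay":0,"az":0,"grip":1},{"dx":0,"dy":0,"dz":0,"ax":0,"ay":0,"az":0,"grip":1},{"dx":0,"dy":0,"dz":0,"ax":0,"ay":0,"az":0,"grip":1}]}}

```text
clock: 16.7
position: [0.5393, -0.2404, 0.1976]
ee_rot: [-0.0, 0.594, 0.805, 0.0]
contact_force: [-0.1, 0.3, -1.4]
width: 0.0347
gripper_force: 59.8
```

```bash
python3 - <<'E'
from h import *
d=cam("wrist");s=cam("scene")
c=np.zeros((384,800,3),np.uint8);c[:,:400]=d["bgr"][:,60:460];c[:240,400:]=cv2.resize(s["bgr"][170:250,250:383],(400,240));cv2.imwrite("pics/w8.png",c)
E
```

```text
(no output)
```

View pics/w8.png

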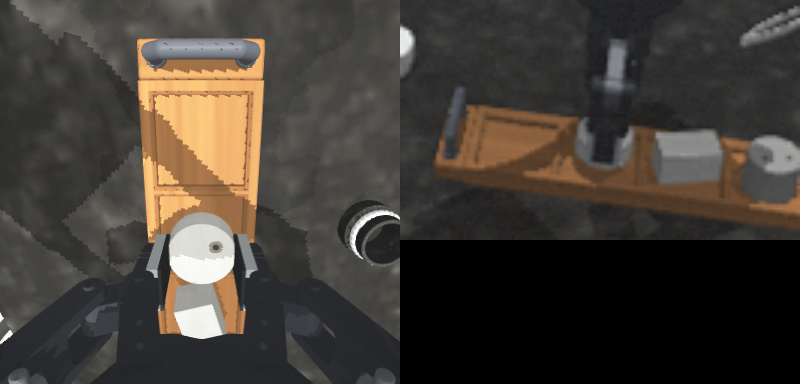

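The picture shows the flat disc held level between the pads at (202,248), with the block still in its pocket. I'll lift and turn to the tray.

{"fn": "jog_arm", "kwargs": {"plan": [{"dx":0,"dy":0,"dz":-30,"ax":0,"ay":0,"az":0,"grip":1},{"dx":0,"dy":0,"dz":-30,"ax":0,"ay":0,"az":0,"grip":1},{"dx":0,"dy":0,"dz":-2,"ax":0,"ay":0,"az":-0.985,"grip":1},{"dx":0,"dy":0,"dz":-2,"ax":0,"ay":0,"az":-0.985,"grip":1},{"dx":0,"dy":0,"dz":-2,"ax":0,"ay":0,"az":-0.985,"grip":1},{"dx":0,"dy":0,"dz":-2,"ax":0,"ay":0,"az":-0.985,"grip":1},{"dx":0,"dy":0,"dz":-2,"ax":0,"ay":0,"az":-0.985,"grip":1},{"dx":0,"dy":0,"dz":-2,"ax":0,"ay":0,"az":-0.985,"grip":1},{"dx":0,"dy":0,"dz":-2,"ax":0,"ay":0,"az":-0.985,"grip":1},{"dx":0,"dy":0,"dz":-2,"ax":0,"ay":0,"az":-0.985,"grip":1},{"dx":0,"dy":0,"dz":-2,"ax":0,"ay":0,"az":-0.985,"grip":1},{"dx":0,"dy":0,"dz":-2,"ax":0,"ay":0,"az":-0.985,"grip":1},{"dx":0,"dy":0,"dz":-2,"ax":0,"ay":0,"az":-0.985,"grip":1},{"dx":0,"dy":0,"dz":-2,"ax":0,"ay":0,"az":-0.985,"grip":1},{"dx":0,"dy":0,"dz":0,"ax":0,"ay":0,"az":-0.985,"grip":1},{"dx":0,"dy":0,"dz":0,"ax":0,"ay":0,"az":-0.985,"grip":1},{"dx":0,"dy":0,"dz":0,"ax":0,"ay":0,"az":-0.985,"grip":1},{"dx":0,"dy":0,"dz":0,"ax":0,"ay":0,"az":-0.985,"grip":1},{"dx":0,"dy":0,"dz":0,"ax":0,"ay":0,"az":0,"grip":1},{"dx":0,"dy":0,"dz":0,"ax":0,"ay":0,"az":0,"grip":1}]}}

```text
clock: 18.47
position: [0.5393, -0.2404, 0.2815]
ee_rot: [-0.0, -0.187, 0.982, 0.0]
contact_force: [-0.9, -0.9, -1.5]
width: 0.0349
gripper_force: 60.2
```

```bash
python3 - <<'E'
from h import *
go(np.array([.4919,.0322,.20]),111.81)
# block pose from w7 (near-vertical view): bright-top quad
d=np.load("w7.npy",allow_pickle=True).item();g=cv2.cvtColor(d["bgr"],cv2.COLOR_BGR2HSV)
print(g[272,240:296:4,2].tolist(),g[272,240:296:4,1].tolist(),g[236:304:4,266,2].tolist(),g[236:304:4,266,1].tolist())
E
```

```text
turn [ 0.   -0.   -0.04] shift after [-57.3 270.7  81.5] shift before [-56.2 270.9  81.6]
[184, 175, 176, 237, 234, 233, 232, 233, 235, 239, 232, 148, 175, 164] [146, 146, 145, 5, 5, 7, 7, 7, 5, 5, 7, 57, 146, 148] [153, 140, 140, 139, 140, 236, 234, 236, 231, 231, 232, 230, 231, 232, 231, 189, 125] [143, 22, 9, 11, 11, 5, 7, 6, 7, 6, 5, 7, 7, 8, 7, 11, 12]
```

{"fn": "jog_arm", "kwargs": {"plan": [{"dx":-8,"dy":38.7,"dz":0,"ax":0,"ay":0,"az":-0.04,"grip":1},{"dx":-8,"dy":38.7,"dz":0,"ax":0,"ay":0,"az":0,"grip":1},{"dx":-8,"dy":38.7,"dz":0,"ax":0,"ay":0,"az":0,"grip":1},{"dx":-8,"dy":38.7,"dz":0,"ax":0,"ay":0,"az":0,"grip":1},{"dx":-8,"dy":38.7,"dz":0,"ax":0,"ay":0,"az":0,"grip":1},{"dx":-8,"dy":38.7,"dz":0,"ax":0,"ay":0,"az":0,"grip":1},{"dx":-8,"dy":38.7,"dz":0,"ax":0,"ay":0,"az":0,"grip":1},{"dx":0,"dy":0,"dz":35,"ax":0,"ay":0,"az":0,"grip":1},{"dx":0,"dy":0,"dz":30,"ax":0,"ay":0,"az":0,"grip":1},{"dx":0,"dy":0,"dz":0,"ax":0,"ay":0,"az":0,"grip":1},{"dx":0,"dy":0,"dz":0,"ax":0,"ay":0,"az":0,"grip":1},{"dx":0,"dy":0,"dz":0,"ax":0,"ay":0,"az":0,"grip":1}]}}

```text
clock: 19.47
position: [0.491, 0.0314, 0.2177]
ee_rot: [0.001, -0.19, 0.982, -0.0]
contact_force: [0.3, -0.0, -0.6]
width: 0.0346
gripper_force: 60.4
```

```bash
python3 - <<'E'
from h import *
go(np.array([.4919,.0322,.1885]),111.81)
d=np.load("w7.npy",allow_pickle=True).item();h=cv2.cvtColor(d["bgr"],cv2.COLOR_BGR2HSV)
m=cv2.inRange(h,(0,0,205),(180,40,255)); m[:238]=0;m[303:]=0;m[:,:238]=0;m[:,296:]=0
k=big(m);print(rect(d,k,.033),cv2.boundingRect(k))
E
```

```text
turn [-0.01  0.01  0.01] shift after [-1.2  0.4 29.2] shift before [-1.1  0.4 29.2]
((556.986328125, -292.3499755859375), (23.21263313293457, 39.24415969848633), 32.45800018310547) (247, 252, 40, 45)
```

{"fn": "jog_arm", "kwargs": {"plan": [{"dx":-1,"dy":0.4,"dz":15,"ax":0,"ay":0,"az":0,"grip":1},{"dx":0,"dy":0,"dz":8,"ax":0,"ay":0,"az":0,"grip":1},{"dx":0,"dy":0,"dz":4,"ax":0,"ay":0,"az":0,"grip":1},{"dx":0,"dy":0,"dz":1,"ax":0,"ay":0,"az":0,"grip":1},{"dx":0,"dy":0,"dz":0,"ax":0,"ay":0,"az":0,"grip":1},{"dx":0,"dy":0,"dz":0,"ax":0,"ay":0,"az":0,"grip":1},{"dx":0,"dy":0,"dz":0,"ax":0,"ay":0,"az":0,"grip":1}]}}

```text
clock: 20.05
position: [0.4912, 0.0324, 0.1893]
ee_rot: [0.001, -0.19, 0.982, -0.0]
contact_force: [0.1, -0.3, -0.9]
width: 0.035
gripper_force: 60.4
```

{"fn": "jog_arm", "kwargs": {"plan": [{"dx":0,"dy":0,"dz":1,"ax":0,"ay":0,"az":0,"grip":1},{"dx":0,"dy":0,"dz":0,"ax":0,"ay":0,"az":0,"grip":1},{"dx":0,"dy":0,"dz":0,"ax":0,"ay":0,"az":0,"grip":1},{"dx":0,"dy":0,"dz":0,"ax":0,"ay":0,"az":0,"grip":1}]}}

```text
clock: 20.38
position: [0.4913, 0.0325, 0.1883]
ee_rot: [0.001, -0.191, 0.982, -0.0]
contact_force: [-0.6, -0.5, 4.5]
width: 0.035
gripper_force: 61.0
```

{"fn": "jog_arm", "kwargs": {"plan": [{"dx":0,"dy":0,"dz":0,"ax":0,"ay":0,"az":0,"grip":0},{"dx":0,"dy":0,"dz":0,"ax":0,"ay":0,"az":0,"grip":0},{"dx":0,"dy":0,"dz":0,"ax":0,"ay":0,"az":0,"grip":0},{"dx":0,"dy":0,"dz":0,"ax":0,"ay":0,"az":0,"grip":0},{"dx":0,"dy":0,"dz":0,"ax":0,"ay":0,"az":0,"grip":0},{"dx":0,"dy":0,"dz":0,"ax":0,"ay":0,"az":0,"grip":0},{"dx":0,"dy":0,"dz":-20,"ax":0,"ay":0,"az":0,"grip":0},{"dx":0,"dy":0,"dz":-40,"ax":0,"ay":0,"az":0,"grip":0},{"dx":0,"dy":0,"dz":-40,"ax":0,"ay":0,"az":0,"grip":0},{"dx":0,"dy":0,"dz":0,"ax":0,"ay":0,"az":0,"grip":0},{"dx":0,"dy":0,"dz":0,"ax":0,"ay":0,"az":0,"grip":0}]}}

```text
clock: 21.3
position: [0.4918, 0.0325, 0.2902]
ee_rot: [0.003, -0.191, 0.982, -0.001]
contact_force: [-1.0, 0.1, -0.7]
width: 0.0854
gripper_force: 0.0
```

```bash
python3 - <<'E'
from h import *
d=cam("wrist");cv2.imwrite("pics/w9.png",d["bgr"]);h=cv2.cvtColor(d["bgr"],cv2.COLOR_BGR2HSV)
print(proj(d,(.4913,.0325,.024)),sensors.get_state()["position"])
for P in [(.4913,.0325,.024),(.5436,.0534,.008)]:
    u,v=proj(d,P)[0].astype(int); print(d["bgr"][v-36:v+37:6,u].mean(1).astype(int).tolist())
go(np.array([.557,-.2925,.27]),32.4)
E
```

```text
[[262.66393898 190.51564647]] [0.49085873 0.03254477 0.2884927 ]
[190, 171, 156, 147, 151, 152, 143, 119, 118, 119, 126, 167, 166]
[118, 118, 136, 166, 167, 239, 239, 239, 239, 238, 207, 238, 238]
turn [1.000e-02 2.000e-02 1.326e+01] shift after [-309.9 -118.3   18.5] shift before [  60.3 -326.2   18.6]
```

View pics/w9.png

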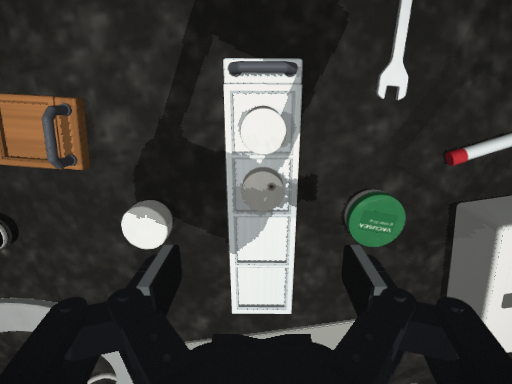

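The picture shows the tall sample (263,130) and the flat disc (263,188) seated in tray pockets 1 and 2. The tin and jar are untouched. Now the block.

{"fn": "jog_arm", "kwargs": {"plan": [{"dx":0,"dy":0,"dz":0,"ax":0,"ay":0,"az":0.947,"grip":0},{"dx":0,"dy":0,"dz":0,"ax":0,"ay":0,"az":0.947,"grip":0},{"dx":0,"dy":0,"dz":0,"ax":0,"ay":0,"az":0.947,"grip":0},{"dx":0,"dy":0,"dz":0,"ax":0,"ay":0,"az":0.947,"grip":0},{"dx":0,"dy":0,"dz":0,"ax":0,"ay":0,"az":0.947,"grip":0},{"dx":0,"dy":0,"dz":0,"ax":0,"ay":0,"az":0.947,"grip":0},{"dx":0,"dy":0,"dz":0,"ax":0,"ay":0,"az":0.947,"grip":0},{"dx":0,"dy":0,"dz":0,"ax":0,"ay":0,"az":0.947,"grip":0},{"dx":0,"dy":0,"dz":0,"ax":0,"ay":0,"az":0.947,"grip":0},{"dx":0,"dy":0,"dz":0,"ax":0,"ay":0,"az":0.947,"grip":0},{"dx":0,"dy":0,"dz":0,"ax":0,"ay":0,"az":0.947,"grip":0},{"dx":0,"dy":0,"dz":0,"ax":0,"ay":0,"az":0.947,"grip":0},{"dx":0,"dy":0,"dz":0,"ax":0,"ay":0,"az":0.947,"grip":0},{"dx":0,"dy":0,"dz":0,"ax":0,"ay":0,"az":0.947,"grip":0}]}}

```text
clock: 22.52
position: [0.4901, 0.0325, 0.2858]
ee_rot: [-0.002, 0.484, 0.875, -0.001]
contact_force: [-1.1, -0.9, 0.2]
width: 0.0854
gripper_force: 0.0
```

{"fn": "jog_arm", "kwargs": {"plan": [{"dx":-34.5,"dy":-13.1,"dz":2,"ax":0,"ay":0,"az":0,"grip":0},{"dx":-34.5,"dy":-13.1,"dz":2,"ax":0,"ay":0,"az":0,"grip":0},{"dx":-34.5,"dy":-13.1,"dz":2,"ax":0,"ay":0,"az":0,"grip":0},{"dx":-34.5,"dy":-13.1,"dz":2,"ax":0,"ay":0,"az":0,"grip":0},{"dx":-34.5,"dy":-13.1,"dz":2,"ax":0,"ay":0,"az":0,"grip":0},{"dx":-34.5,"dy":-13.1,"dz":2,"ax":0,"ay":0,"az":0,"grip":0},{"dx":-34.5,"dy":-13.1,"dz":2,"ax":0,"ay":0,"az":0,"grip":0},{"dx":-34.5,"dy":-13.1,"dz":2,"ax":0,"ay":0,"az":0,"grip":0},{"dx":-34,"dy":-13.1,"dz":2,"ax":0,"ay":0,"az":0,"grip":0},{"dx":0,"dy":0,"dz":0,"ax":0,"ay":0,"az":0,"grip":0},{"dx":0,"dy":0,"dz":0,"ax":0,"ay":0,"az":0,"grip":0},{"dx":0,"dy":0,"dz":0,"ax":0,"ay":0,"az":0,"grip":0}]}}

```text
clock: 23.52
position: [0.5568, -0.2918, 0.2677]
ee_rot: [-0.002, 0.482, 0.876, 0.001]
contact_force: [1.1, 0.1, 0.1]
width: 0.0852
gripper_force: 0.0
```

```bash
python3 - <<'E'
from h import *
d=cam("wrist");np.save("w10.npy",d,allow_pickle=True);h=cv2.cvtColor(d["bgr"],cv2.COLOR_BGR2HSV)
u,v=proj(d,(.557,-.2925,.033))[0].astype(int)
m=cv2.inRange(h,(0,0,205),(180,40,255)); q=np.zeros_like(m);q[v-45:v+45,u-40:u+40]=m[v-45:v+45,u-40:u+40]
k=big(q);print(rect(d,k,.033),cv2.boundingRect(k),(u,v))
go(np.array([.557,-.2925,.190]),32.4)
E
```

```text
((556.5391235351562, -292.26092529296875), (23.512990951538086, 38.997066497802734), 32.49907302856445) (244, 184, 32, 48) (np.int64(259), np.int64(208))
turn [-0.01 -0.04  0.01] shift after [-1.2 -0.6 78.2] shift before [-1.5 -0.5 78.2]
```

{"fn": "jog_arm", "kwargs": {"plan": [{"dx":-1,"dy":-0.8,"dz":30,"ax":0,"ay":0,"az":0,"grip":0},{"dx":0,"dy":0,"dz":25,"ax":0,"ay":0,"az":0,"grip":0},{"dx":0,"dy":0,"dz":15,"ax":0,"ay":0,"az":0,"grip":0},{"dx":0,"dy":0,"dz":5,"ax":0,"ay":0,"az":0,"grip":0},{"dx":0,"dy":0,"dz":0,"ax":0,"ay":0,"az":0,"grip":0},{"dx":0,"dy":0,"dz":0,"ax":0,"ay":0,"az":0,"grip":0},{"dx":0,"dy":0,"dz":0,"ax":0,"ay":0,"az":0,"grip":0}]}}

```text
clock: 24.15
position: [0.5581, -0.2934, 0.1962]
ee_rot: [0.001, 0.481, 0.877, -0.0]
contact_force: [-0.7, -1.0, 0.3]
width: 0.0853
gripper_force: 0.0
```

{"fn": "jog_arm", "kwargs": {"plan": [{"dx":0,"dy":0,"dz":0,"ax":0,"ay":0,"az":0,"grip":1},{"dx":0,"dy":0,"dz":0,"ax":0,"ay":0,"az":0,"grip":1},{"dx":0,"dy":0,"dz":0,"ax":0,"ay":0,"az":0,"grip":1},{"dx":0,"dy":0,"dz":0,"ax":0,"ay":0,"az":0,"grip":1},{"dx":0,"dy":0,"dz":0,"ax":0,"ay":0,"az":0,"grip":1},{"dx":0,"dy":0,"dz":0,"ax":0,"ay":0,"az":0,"grip":1},{"dx":0,"dy":0,"dz":0,"ax":0,"ay":0,"az":0,"grip":1},{"dx":0,"dy":0,"dz":0,"ax":0,"ay":0,"az":0,"grip":1},{"dx":0,"dy":0,"dz":0,"ax":0,"ay":0,"az":0,"grip":1}]}}

```text
clock: 24.9
position: [0.5576, -0.2938, 0.1953]
ee_rot: [0.0, 0.482, 0.876, -0.0]
contact_force: [0.5, -0.1, 4.3]
width: 0.0222
gripper_force: 60.6
```

{"fn": "jog_arm", "kwargs": {"plan": [{"dx":0,"dy":0,"dz":-10,"ax":0,"ay":0,"az":0,"grip":1},{"dx":0,"dy":0,"dz":-30,"ax":0,"ay":0,"az":0,"grip":1},{"dx":0,"dy":0,"dz":-30,"ax":0,"ay":0,"az":0,"grip":1},{"dx":0,"dy":0,"dz":-20,"ax":0,"ay":0,"az":0,"grip":1},{"dx":0,"dy":0,"dz":0,"ax":0,"ay":0,"az":-0.945,"grip":1},{"dx":0,"dy":0,"dz":0,"ax":0,"ay":0,"az":-0.945,"grip":1},{"dx":0,"dy":0,"dz":0,"ax":0,"ay":0,"az":-0.945,"grip":1},{"dx":0,"dy":0,"dz":0,"ax":0,"ay":0,"az":-0.945,"grip":1},{"dx":0,"dy":0,"dz":0,"ax":0,"ay":0,"az":-0.945,"grip":1},{"dx":0,"dy":0,"dz":0,"ax":0,"ay":0,"az":-0.945,"grip":1},{"dx":0,"dy":0,"dz":0,"ax":0,"ay":0,"az":-0.945,"grip":1},{"dx":0,"dy":0,"dz":0,"ax":0,"ay":0,"az":-0.945,"grip":1},{"dx":0,"dy":0,"dz":0,"ax":0,"ay":0,"az":-0.945,"grip":1},{"dx":0,"dy":0,"dz":0,"ax":0,"ay":0,"az":-0.945,"grip":1},{"dx":0,"dy":0,"dz":0,"ax":0,"ay":0,"az":-0.945,"grip":1},{"dx":0,"dy":0,"dz":0,"ax":0,"ay":0,"az":-0.945,"grip":1},{"dx":0,"dy":0,"dz":0,"ax":0,"ay":0,"az":-0.945,"grip":1},{"dx":0,"dy":0,"dz":0,"ax":0,"ay":0,"az":-0.945,"grip":1},{"dx":0,"dy":0,"dz":0,"ax":0,"ay":0,"az":0,"grip":1},{"dx":0,"dy":0,"dz":0,"ax":0,"ay":0,"az":0,"grip":1}]}}

```text
clock: 26.57
position: [0.5572, -0.2934, 0.2844]
ee_rot: [-0.0, -0.188, 0.982, 0.0]
contact_force: [0.2, -0.7, -2.4]
width: 0.0223
gripper_force: 59.9
```

```bash
python3 - <<'E'
from h import *
go(np.array([.5439,.053,.195]),111.81)
E
```

```text
turn [ 0.01 -0.01 -0.02] shift after [-116.3  326.6   89.4] shift before [-115.5  326.8   89.7]
```

{"fn": "jog_arm", "kwargs": {"plan": [{"dx":-13,"dy":36.3,"dz":0,"ax":0,"ay":0,"az":0,"grip":1},{"dx":-13,"dy":36.3,"dz":0,"ax":0,"ay":0,"az":0,"grip":1},{"dx":-13,"dy":36.3,"dz":0,"ax":0,"ay":0,"az":0,"grip":1},{"dx":-13,"dy":36.3,"dz":0,"ax":0,"ay":0,"az":0,"grip":1},{"dx":-13,"dy":36.3,"dz":0,"ax":0,"ay":0,"az":0,"grip":1},{"dx":-13,"dy":36.3,"dz":0,"ax":0,"ay":0,"az":0,"grip":1},{"dx":-13,"dy":36.3,"dz":0,"ax":0,"ay":0,"az":0,"grip":1},{"dx":-13,"dy":36.3,"dz":0,"ax":0,"ay":0,"az":0,"grip":1},{"dx":-13,"dy":36.3,"dz":0,"ax":0,"ay":0,"az":0,"grip":1},{"dx":0,"dy":0,"dz":35,"ax":0,"ay":0,"az":0,"grip":1},{"dx":0,"dy":0,"dz":30,"ax":0,"ay":0,"az":0,"grip":1},{"dx":0,"dy":0,"dz":0,"ax":0,"ay":0,"az":0,"grip":1},{"dx":0,"dy":0,"dz":0,"ax":0,"ay":0,"az":0,"grip":1},{"dx":0,"dy":0,"dz":0,"ax":0,"ay":0,"az":0,"grip":1}]}}

```text
clock: 27.73
position: [0.5455, 0.0528, 0.2208]
ee_rot: [0.001, -0.188, 0.982, -0.0]
contact_force: [0.8, 0.5, -1.5]
width: 0.0223
gripper_force: 59.9
```

```bash
python3 - <<'E'
from h import *
go(np.array([.5450,.0535,.1953]),111.81)
E
```

```text
turn [-0.01  0.01 -0.02] shift after [ 0.2  0.8 25.5] shift before [ 0.2  0.8 25.5]
```

{"fn": "jog_arm", "kwargs": {"plan": [{"dx":0,"dy":0.8,"dz":12,"ax":0,"ay":0,"az":0,"grip":1},{"dx":0,"dy":0,"dz":8,"ax":0,"ay":0,"az":0,"grip":1},{"dx":0,"dy":0,"dz":3,"ax":0,"ay":0,"az":0,"grip":1},{"dx":0,"dy":0,"dz":1,"ax":0,"ay":0,"az":0,"grip":1},{"dx":0,"dy":0,"dz":0,"ax":0,"ay":0,"az":0,"grip":1},{"dx":0,"dy":0,"dz":0,"ax":0,"ay":0,"az":0,"grip":1},{"dx":0,"dy":0,"dz":0,"ax":0,"ay":0,"az":0,"grip":1}]}}

```text
clock: 28.32
position: [0.5447, 0.0538, 0.1963]
ee_rot: [0.001, -0.189, 0.982, -0.0]
contact_force: [-0.1, 0.3, -1.9]
width: 0.0222
gripper_force: 60.0
```

{"fn": "jog_arm", "kwargs": {"plan": [{"dx":0,"dy":0,"dz":1.2,"ax":0,"ay":0,"az":0,"grip":1},{"dx":0,"dy":0,"dz":0,"ax":0,"ay":0,"az":0,"grip":1},{"dx":0,"dy":0,"dz":0,"ax":0,"ay":0,"az":0,"grip":1},{"dx":0,"dy":0,"dz":0,"ax":0,"ay":0,"az":0,"grip":1}]}}

```text
clock: 28.65
position: [0.5448, 0.0539, 0.1952]
ee_rot: [0.001, -0.189, 0.982, -0.0]
contact_force: [-1.5, -0.5, 5.2]
width: 0.0225
gripper_force: 60.6
```

Seated. I'll release, lift and turn back.

{"fn": "jog_arm", "kwargs": {"plan": [{"dx":0,"dy":0,"dz":0,"ax":0,"ay":0,"az":0,"grip":0},{"dx":0,"dy":0,"dz":0,"ax":0,"ay":0,"az":0,"grip":0},{"dx":0,"dy":0,"dz":0,"ax":0,"ay":0,"az":0,"grip":0},{"dx":0,"dy":0,"dz":0,"ax":0,"ay":0,"az":0,"grip":0},{"dx":0,"dy":0,"dz":0,"ax":0,"ay":0,"az":0,"grip":0},{"dx":0,"dy":0,"dz":0,"ax":0,"ay":0,"az":0,"grip":0},{"dx":0,"dy":0,"dz":0,"ax":0,"ay":0,"az":0,"grip":0},{"dx":0,"dy":0,"dz":-20,"ax":0,"ay":0,"az":0,"grip":0},{"dx":0,"dy":0,"dz":-40,"ax":0,"ay":0,"az":0,"grip":0},{"dx":0,"dy":0,"dz":-30,"ax":0,"ay":0,"az":0,"grip":0},{"dx":0,"dy":0,"dz":0,"ax":0,"ay":0,"az":0,"grip":0},{"dx":0,"dy":0,"dz":0,"ax":0,"ay":0,"az":0,"grip":0}]}}

```text
clock: 29.65
position: [0.5451, 0.0539, 0.2866]
ee_rot: [0.002, -0.189, 0.982, -0.0]
contact_force: [-0.3, 0.0, -0.2]
width: 0.0854
gripper_force: 0.0
```

```bash
python3 - <<'E'
from h import *
d=cam("wrist");np.save("w11.npy",d,allow_pickle=True);cv2.imwrite("pics/w11.png",d["bgr"])
g=cv2.cvtColor(d["bgr"],cv2.COLOR_BGR2GRAY);u,v=proj(d,(.544,.053,.033))[0].astype(int);print(u,v)
print(g[v,u-48:u+49:6].tolist());print(g[v-48:v+49:6,u].tolist())
go(np.array([.571,-.344,.27]),17.2)
E
```

```text
261 194
[21, 22, 48, 134, 136, 135, 123, 123, 120, 123, 125, 135, 135, 120, 71, 24, 25]
[243, 186, 187, 178, 89, 151, 148, 149, 120, 140, 118, 118, 163, 171, 170, 243, 242]
turn [1.000e-02 1.000e-02 1.577e+01] shift after [-388.   -92.2   15. ] shift before [ 123.  -379.3   15. ]
```

{"fn": "jog_arm", "kwargs": {"plan": [{"dx":0,"dy":0,"dz":0,"ax":0,"ay":0,"az":0.985,"grip":0},{"dx":0,"dy":0,"dz":0,"ax":0,"ay":0,"az":0.985,"grip":0},{"dx":0,"dy":0,"dz":0,"ax":0,"ay":0,"az":0.985,"grip":0},{"dx":0,"dy":0,"dz":0,"ax":0,"ay":0,"az":0.985,"grip":0},{"dx":0,"dy":0,"dz":0,"ax":0,"ay":0,"az":0.985,"grip":0},{"dx":0,"dy":0,"dz":0,"ax":0,"ay":0,"az":0.985,"grip":0},{"dx":0,"dy":0,"dz":0,"ax":0,"ay":0,"az":0.985,"grip":0},{"dx":0,"dy":0,"dz":0,"ax":0,"ay":0,"az":0.985,"grip":0},{"dx":0,"dy":0,"dz":0,"ax":0,"ay":0,"az":0.985,"grip":0},{"dx":0,"dy":0,"dz":0,"ax":0,"ay":0,"az":0.985,"grip":0},{"dx":0,"dy":0,"dz":0,"ax":0,"ay":0,"az":0.985,"grip":0},{"dx":0,"dy":0,"dz":0,"ax":0,"ay":0,"az":0.985,"grip":0},{"dx":0,"dy":0,"dz":0,"ax":0,"ay":0,"az":0.985,"grip":0},{"dx":0,"dy":0,"dz":0,"ax":0,"ay":0,"az":0.985,"grip":0},{"dx":0,"dy":0,"dz":0,"ax":0,"ay":0,"az":0.985,"grip":0},{"dx":0,"dy":0,"dz":0,"ax":0,"ay":0,"az":0.985,"grip":0}]}}

```text
clock: 31.03
position: [0.5437, 0.0539, 0.2825]
ee_rot: [-0.002, 0.595, 0.804, -0.001]
contact_force: [-0.8, 0.2, -0.3]
width: 0.0851
gripper_force: 0.0
```

{"fn": "jog_arm", "kwargs": {"plan": [{"dx":-38.5,"dy":-9.2,"dz":1.5,"ax":0,"ay":0,"az":0,"grip":0},{"dx":-38.5,"dy":-9.2,"dz":1.5,"ax":0,"ay":0,"az":0,"grip":0},{"dx":-38.5,"dy":-9.2,"dz":1.5,"ax":0,"ay":0,"az":0,"grip":0},{"dx":-38.5,"dy":-9.2,"dz":1.5,"ax":0,"ay":0,"az":0,"grip":0},{"dx":-38.5,"dy":-9.2,"dz":1.5,"ax":0,"ay":0,"az":0,"grip":0},{"dx":-38.5,"dy":-9.2,"dz":1.5,"ax":0,"ay":0,"az":0,"grip":0},{"dx":-38.5,"dy":-9.2,"dz":1.5,"ax":0,"ay":0,"az":0,"grip":0},{"dx":-38.5,"dy":-9.2,"dz":1.5,"ax":0,"ay":0,"az":0,"grip":0},{"dx":-38.5,"dy":-9.2,"dz":1.5,"ax":0,"ay":0,"az":0,"grip":0},{"dx":-38.5,"dy":-9.2,"dz":1.5,"ax":0,"ay":0,"az":0,"grip":0},{"dx":0,"dy":0,"dz":0,"ax":0,"ay":0,"az":0,"grip":0},{"dx":0,"dy":0,"dz":0,"ax":0,"ay":0,"az":0,"grip":0},{"dx":0,"dy":0,"dz":0,"ax":0,"ay":0,"az":0,"grip":0}]}}

```text
clock: 32.12
position: [0.57, -0.3407, 0.2674]
ee_rot: [-0.002, 0.594, 0.805, 0.0]
contact_force: [-0.2, 0.9, -0.1]
width: 0.0852
gripper_force: 0.0
```

```bash
python3 - <<'E'
from h import *
d=cam("wrist");np.save("w12.npy",d,allow_pickle=True);h=cv2.cvtColor(d["bgr"],cv2.COLOR_BGR2HSV)
u,v=proj(d,(.571,-.345,.036))[0].astype(int);print(u,v)
m=cv2.inRange(h,(0,0,60),(180,60,255)); q=np.zeros_like(m);q[v-40:v+40,u-35:u+35]=m[v-40:v+40,u-35:u+35]
k=big(q);print(rect(d,k,.036),cv2.boundingRect(k))
print(h[v-40:v+41:4,u,2].tolist(),h[v-40:v+41:4,u,1].tolist())
go(np.array([.571,-.345,.195]),17.2)
E
```

```text
259 214
((568.9471435546875, -341.5942077636719), (34.57575225830078, 41.858612060546875), 17.37821388244629) (236, 184, 46, 52)
[252, 242, 243, 128, 122, 149, 197, 198, 191, 189, 192, 189, 173, 162, 184, 183, 199, 53, 50, 47, 45] [126, 137, 137, 10, 10, 10, 10, 9, 11, 9, 9, 9, 19, 27, 10, 8, 145, 14, 20, 22, 17]
turn [-0.02 -0.03  0.01] shift after [-5.1 -0.7 72.9] shift before [-5.4 -0.6 72.9]
```

```bash
python3 - <<'E'
from h import *
d=np.load("w12.npy",allow_pickle=True).item();h=cv2.cvtColor(d["bgr"],cv2.COLOR_BGR2HSV)
m=cv2.inRange(h,(0,0,145),(180,60,255)); q=np.zeros_like(m);q[174:254,224:294]=m[174:254,224:294]
k=big(q);print(rect(d,k,.036),cv2.boundingRect(k))
# check: far (lower) rim of the top, 36 mm disc
print(cast(d,[(259,236.5)],.036)*1e3)
E
```

```text
((570.1134033203125, -345.32061767578125), (34.57575225830078, 34.0493278503418), 17.37821388244629) (236, 194, 46, 42)
[[ 575.86188666 -362.73637475   36.        ]]
```

{"fn": "jog_arm", "kwargs": {"plan": [{"dx":-5,"dy":-1.5,"dz":30,"ax":0,"ay":0,"az":0,"grip":0},{"dx":0,"dy":0,"dz":25,"ax":0,"ay":0,"az":0,"grip":0},{"dx":0,"dy":0,"dz":14,"ax":0,"ay":0,"az":0,"grip":0},{"dx":0,"dy":0,"dz":3,"ax":0,"ay":0,"az":0,"grip":0},{"dx":0,"dy":0,"dz":0,"ax":0,"ay":0,"az":0,"grip":0},{"dx":0,"dy":0,"dz":0,"ax":0,"ay":0,"az":0,"grip":0},{"dx":0,"dy":0,"dz":0,"ax":0,"ay":0,"az":0,"grip":0}]}}

```text
clock: 32.75
position: [0.5714, -0.346, 0.1991]
ee_rot: [0.001, 0.593, 0.805, 0.0]
contact_force: [0.2, -0.2, 0.5]
width: 0.0857
gripper_force: 0.0
```

{"fn": "jog_arm", "kwargs": {"plan": [{"dx":0,"dy":0,"dz":0,"ax":0,"ay":0,"az":0,"grip":1},{"dx":0,"dy":0,"dz":0,"ax":0,"ay":0,"az":0,"grip":1},{"dx":0,"dy":0,"dz":0,"ax":0,"ay":0,"az":0,"grip":1},{"dx":0,"dy":0,"dz":0,"ax":0,"ay":0,"az":0,"grip":1},{"dx":0,"dy":0,"dz":0,"ax":0,"ay":0,"az":0,"grip":1},{"dx":0,"dy":0,"dz":0,"ax":0,"ay":0,"az":0,"grip":1},{"dx":0,"dy":0,"dz":0,"ax":0,"ay":0,"az":0,"grip":1},{"dx":0,"dy":0,"dz":0,"ax":0,"ay":0,"az":0,"grip":1}]}}

```text
clock: 33.42
position: [0.5709, -0.3465, 0.1984]
ee_rot: [0.001, 0.593, 0.805, -0.0]
contact_force: [-0.0, 1.0, 5.6]
width: 0.0333
gripper_force: 59.6
```

{"fn": "jog_arm", "kwargs": {"plan": [{"dx":0,"dy":0,"dz":-10,"ax":0,"ay":0,"az":0,"grip":1},{"dx":0,"dy":0,"dz":-30,"ax":0,"ay":0,"az":0,"grip":1},{"dx":0,"dy":0,"dz":-30,"ax":0,"ay":0,"az":0,"grip":1},{"dx":0,"dy":0,"dz":-18,"ax":0,"ay":0,"az":-0.985,"grip":1},{"dx":0,"dy":0,"dz":0,"ax":0,"ay":0,"az":-0.985,"grip":1},{"dx":0,"dy":0,"dz":0,"ax":0,"ay":0,"az":-0.985,"grip":1},{"dx":0,"dy":0,"dz":0,"ax":0,"ay":0,"az":-0.985,"grip":1},{"dx":0,"dy":0,"dz":0,"ax":0,"ay":0,"az":-0.985,"grip":1},{"dx":0,"dy":0,"dz":0,"ax":0,"ay":0,"az":-0.985,"grip":1},{"dx":0,"dy":0,"dz":0,"ax":0,"ay":0,"az":-0.985,"grip":1},{"dx":0,"dy":0,"dz":0,"ax":0,"ay":0,"az":-0.985,"grip":1},{"dx":0,"dy":0,"dz":0,"ax":0,"ay":0,"az":-0.985,"grip":1},{"dx":0,"dy":0,"dz":0,"ax":0,"ay":0,"az":-0.985,"grip":1},{"dx":0,"dy":0,"dz":0,"ax":0,"ay":0,"az":-0.985,"grip":1},{"dx":0,"dy":0,"dz":0,"ax":0,"ay":0,"az":-0.985,"grip":1},{"dx":0,"dy":0,"dz":0,"ax":0,"ay":0,"az":-0.985,"grip":1},{"dx":0,"dy":0,"dz":0,"ax":0,"ay":0,"az":-0.985,"grip":1},{"dx":0,"dy":0,"dz":0,"ax":0,"ay":0,"az":-0.985,"grip":1},{"dx":0,"dy":0,"dz":0,"ax":0,"ay":0,"az":-0.985,"grip":1},{"dx":0,"dy":0,"dz":0,"ax":0,"ay":0,"az":0,"grip":1}]}}

```text
clock: 35.08
position: [0.5706, -0.3462, 0.2852]
ee_rot: [-0.0, -0.19, 0.982, 0.0]
contact_force: [0.6, 0.4, -1.5]
width: 0.0329
gripper_force: 59.9
```

```bash
python3 - <<'E'
from h import *
go(np.array([.5960,.0737,.1984]),111.81)
E
```

```text
turn [ 0.01 -0.    0.01] shift after [-179.6  380.4   86.8] shift before [-180.2  380.    87.2]
```

{"fn": "jog_arm", "kwargs": {"plan": [{"dx":-16.3,"dy":34.6,"dz":0,"ax":0,"ay":0,"az":0,"grip":1},{"dx":-16.3,"dy":34.6,"dz":0,"ax":0,"ay":0,"az":0,"grip":1},{"dx":-16.3,"dy":34.6,"dz":0,"ax":0,"ay":0,"az":0,"grip":1},{"dx":-16.3,"dy":34.6,"dz":0,"ax":0,"ay":0,"az":0,"grip":1},{"dx":-16.3,"dy":34.6,"dz":0,"ax":0,"ay":0,"az":0,"grip":1},{"dx":-16.3,"dy":34.6,"dz":0,"ax":0,"ay":0,"az":0,"grip":1},{"dx":-16.3,"dy":34.6,"dz":0,"ax":0,"ay":0,"az":0,"grip":1},{"dx":-16.3,"dy":34.6,"dz":0,"ax":0,"ay":0,"az":0,"grip":1},{"dx":-16.3,"dy":34.6,"dz":0,"ax":0,"ay":0,"az":0,"grip":1},{"dx":-16.3,"dy":34.6,"dz":0,"ax":0,"ay":0,"az":0,"grip":1},{"dx":-16.3,"dy":34.6,"dz":0,"ax":0,"ay":0,"az":0,"grip":1},{"dx":0,"dy":0,"dz":35,"ax":0,"ay":0,"az":0,"grip":1},{"dx":0,"dy":0,"dz":27,"ax":0,"ay":0,"az":0,"grip":1},{"dx":0,"dy":0,"dz":0,"ax":0,"ay":0,"az":0,"grip":1},{"dx":0,"dy":0,"dz":0,"ax":0,"ay":0,"az":0,"grip":1},{"dx":0,"dy":0,"dz":0,"ax":0,"ay":0,"az":0,"grip":1}]}}

```text
clock: 36.42
position: [0.5966, 0.0733, 0.2246]
ee_rot: [0.001, -0.188, 0.982, -0.0]
contact_force: [1.2, -0.1, -1.9]
width: 0.0329
gripper_force: 60.2
```

```bash
python3 - <<'E'
from h import *
go(np.array([.5960,.0737,.1984]),111.81)
E
```

```text
turn [-0.    0.02 -0.02] shift after [ 0.4  0.6 26.2] shift before [ 0.4  0.6 26.2]
```

{"fn": "jog_arm", "kwargs": {"plan": [{"dx":0,"dy":0.5,"dz":12,"ax":0,"ay":0,"az":0,"grip":1},{"dx":0,"dy":0,"dz":8,"ax":0,"ay":0,"az":0,"grip":1},{"dx":0,"dy":0,"dz":4,"ax":0,"ay":0,"az":0,"grip":1},{"dx":0,"dy":0,"dz":1,"ax":0,"ay":0,"az":0,"grip":1},{"dx":0,"dy":0,"dz":0,"ax":0,"ay":0,"az":0,"grip":1},{"dx":0,"dy":0,"dz":0,"ax":0,"ay":0,"az":0,"grip":1},{"dx":0,"dy":0,"dz":0,"ax":0,"ay":0,"az":0,"grip":1}]}}

```text
clock: 37.0
position: [0.596, 0.074, 0.1992]
ee_rot: [0.001, -0.189, 0.982, -0.0]
contact_force: [0.9, -0.3, -1.0]
width: 0.0332
gripper_force: 60.2
```

{"fn": "jog_arm", "kwargs": {"plan": [{"dx":0,"dy":0,"dz":1,"ax":0,"ay":0,"az":0,"grip":1},{"dx":0,"dy":0,"dz":0,"ax":0,"ay":0,"az":0,"grip":1},{"dx":0,"dy":0,"dz":0,"ax":0,"ay":0,"az":0,"grip":1},{"dx":0,"dy":0,"dz":0,"ax":0,"ay":0,"az":0,"grip":1}]}}

```text
clock: 37.33
position: [0.596, 0.0741, 0.1984]
ee_rot: [0.001, -0.189, 0.982, -0.0]
contact_force: [-0.4, 0.3, 5.2]
width: 0.0331
gripper_force: 60.8
```

{"fn": "jog_arm", "kwargs": {"plan": [{"dx":0,"dy":0,"dz":0,"ax":0,"ay":0,"az":0,"grip":0},{"dx":0,"dy":0,"dz":0,"ax":0,"ay":0,"az":0,"grip":0},{"dx":0,"dy":0,"dz":0,"ax":0,"ay":0,"az":0,"grip":0},{"dx":0,"dy":0,"dz":0,"ax":0,"ay":0,"az":0,"grip":0},{"dx":0,"dy":0,"dz":0,"ax":0,"ay":0,"az":0,"grip":0},{"dx":0,"dy":0,"dz":0,"ax":0,"ay":0,"az":0,"grip":0},{"dx":0,"dy":0,"dz":0,"ax":0,"ay":0,"az":0,"grip":0},{"dx":0,"dy":0,"dz":-20,"ax":0,"ay":0,"az":0,"grip":0},{"dx":0,"dy":0,"dz":-40,"ax":0,"ay":0,"az":0,"grip":0},{"dx":0,"dy":0,"dz":-40,"ax":0,"ay":0,"az":0,"grip":0},{"dx":0,"dy":0,"dz":-40,"ax":0,"ay":0,"az":0,"grip":0},{"dx":0,"dy":0,"dz":-40,"ax":0,"ay":0,"az":0,"grip":0},{"dx":0,"dy":0,"dz":-20,"ax":0,"ay":0,"az":0,"grip":0},{"dx":0,"dy":0,"dz":0,"ax":0,"ay":0,"az":0,"grip":0},{"dx":0,"dy":0,"dz":0,"ax":0,"ay":0,"az":0,"grip":0}]}}

```text
clock: 38.58
position: [0.5957, 0.0741, 0.3991]
ee_rot: [0.002, -0.189, 0.982, -0.0]
contact_force: [0.2, 0.4, -0.9]
width: 0.0853
gripper_force: 0.0
```

```bash
python3 - <<'E'
from h import *
d=cam("wrist");s=cam("scene")
c=np.zeros((384,800,3),np.uint8);c[:,:400]=d["bgr"][:,60:460];c[:300,400:]=cv2.resize(s["bgr"][130:250,130:290],(400,300));cv2.imwrite("pics/w13.png",c)
E
```

```text
(no output)
```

View pics/w13.png

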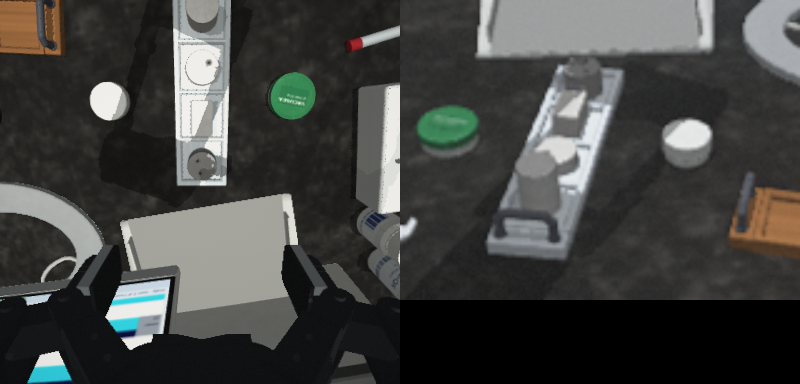

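From the handle, the tray now holds the tall sample (203,12), flat (203,65), block (203,117) and middle (202,163), all seated. The tin and jar are where they were.

```bash
python3 -c "
from rig import manip
print(manip.sign_off())"
```

```text
the job is handed in; nothing more can be done
None
```

All four samples are in the tray pockets that match their rack numbers (tall 1, flat 2, block 3, middle 4), moved in that order. Each is seated upright, the bystanders were not touched, and I handed the job in at about 39 s.

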